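Seal the sample canisters for dispatch

TASK

Close both sample canisters for dispatch: drop every yellow transit cap into the cardboard reject box, then seat a steel sealing disk flat in each canister's mouth and screw a green ring over it clockwise until it is fully home and level. Leave the calculator and the glass paperweight where they are.

Things in the scene. Friction and masses are not known exactly. Their poses are not given: they have to be found in the camera images.
- can_1_mouth (a point): Centre of the mouth, at rim level, of an aluminium canister with a white threaded neck, bolted upright in a 100 x 100 x 12 mm steel holder. Rim 116 mm above the table; body 68 mm dia up to 80 mm, shoulder 60 mm dia up to 86 mm; neck 46 mm dia; mouth hole 40 mm dia, 16 mm deep. z up; x, y level, turned with the canister.
- can_1_thread (a point): On this canister's axis, 5 mm below the rim, where its right-hand four-start thread begins. 54 mm over the ridges; their high ends lie at the frame's +x, +y, -x, -y; each runs down clockwise (from above) 10 mm per quarter turn for 116 degrees to a stop under the next one's high end. The ring's lugs rest on the ridges and ride down them; axes as the mouth's.
- can_2_mouth (a point): Centre of the mouth, at rim level, of an aluminium canister with a white threaded neck, bolted upright in a 100 x 100 x 12 mm steel holder. Rim 116 mm above the table; body 68 mm dia up to 80 mm, shoulder 60 mm dia up to 86 mm; neck 46 mm dia; mouth hole 40 mm dia, 16 mm deep. z up; x, y level, turned with the canister.
- can_2_thread (a point): On this canister's axis, 5 mm below the rim, where its right-hand four-start thread begins. 54 mm over the ridges; their high ends lie at the frame's +x, +y, -x, -y; each runs down clockwise (from above) 10 mm per quarter turn for 116 degrees to a stop under the next one's high end. The ring's lugs rest on the ridges and ride down them; axes as the mouth's.
- ring_1_mid (a point): Centre, half-way up, of a green screw ring, 24 mm high, 66 mm across, 60 g, lip up; lip 3 mm thick, hole 34 mm, bore below 58 mm. Four lugs (50 mm between tips, undersides 1 mm above its bottom) at its +x, +y, -x, -y, white dashes above. Turned clockwise up to 115 degrees with a light push it comes home on the disk: middle 5 mm below the rim, lugs 102 degrees from the ridges' high ends; firm stop 12 degrees on.
- ring_2_mid (a point): Centre, half-way up, of a green screw ring, 24 mm high, 66 mm across, 60 g, lip up; lip 3 mm thick, hole 34 mm, bore below 58 mm. Four lugs (50 mm between tips, undersides 1 mm above its bottom) at its +x, +y, -x, -y, white dashes above. Turned clockwise up to 115 degrees with a light push it comes home on the disk: middle 5 mm below the rim, lugs 102 degrees from the ridges' high ends; firm stop 12 degrees on.
- disk_1_mid (a point): Centre, half-way up, of a loose steel sealing disk, 29 mm high, 50 g: plug below 36 mm dia x 5 (bottom edge tapered), flange 44 mm dia x 4, black knob on top 14 mm dia x 20 to grasp. z up. Seated, its plug is in the mouth, its flange on the rim and this centre 9.5 mm above the rim; the ring then goes over it, the knob standing out through the ring's hole.
- disk_2_mid (a point): Centre, half-way up, of a loose steel sealing disk, 29 mm high, 50 g: plug below 36 mm dia x 5 (bottom edge tapered), flange 44 mm dia x 4, black knob on top 14 mm dia x 20 to grasp. z up. Seated, its plug is in the mouth, its flange on the rim and this centre 9.5 mm above the rim; the ring then goes over it, the knob standing out through the ring's hole.
- cap_1_mid (a point): Centre, half-way up, of a loose yellow transit cap, 34 mm high, 40 g: plug below 30 mm dia x 8, flange 52 mm dia x 4, yellow knob on top 16 mm dia x 22 to grasp. z up. At the start it sits loosely in a canister's mouth or in a ring's hole; two to four caps are present.
- cap_2_mid (a point): Centre, half-way up, of a loose yellow transit cap, 34 mm high, 40 g: plug below 30 mm dia x 8, flange 52 mm dia x 4, yellow knob on top 16 mm dia x 22 to grasp. z up. At the start it sits loosely in a canister's mouth or in a ring's hole; two to four caps are present.
- cap_3_mid (a point): Centre, half-way up, of a loose yellow transit cap, 34 mm high, 40 g: plug below 30 mm dia x 8, flange 52 mm dia x 4, yellow knob on top 16 mm dia x 22 to grasp. z up. At the start it sits loosely in a canister's mouth or in a ring's hole; two to four caps are present.
- cap_4_mid (a point): Centre, half-way up, of a loose yellow transit cap, 34 mm high, 40 g: plug below 30 mm dia x 8, flange 52 mm dia x 4, yellow knob on top 16 mm dia x 22 to grasp. z up. At the start it sits loosely in a canister's mouth or in a ring's hole; two to four caps are present.
- reject_box_floor (a point): Centre of the inner floor of the open cardboard reject box, standing on the table, 170 (its x) x 140 (its y) x 60 mm high, walls and floor 5 mm, 0.6 kg, not fastened. Frame z is up.
- calculator: Grey desk calculator, 150 x 90 x 18 mm; origin at the centre of its underside; a bystander, to be left alone.
- paperweight: Amber glass dome paperweight, 48 mm in diameter, 24 mm high; origin at the centre of its underside; a bystander, to be left alone.
Mind the look-alikes: they are no part of the job. Leave any purple or red look-alike of the part that bears disk_1_mid alone. Leave any blue look-alike of the part that bears ring_1_mid alone.

How it is judged:
By the outcome, as a careful person would: the job done as asked, in the order asked, and still so for the second after the job is handed in, with the robot touching nothing.
Of cap_1, cap_2, cap_3, cap_4 only 2 to 4 are there at a start; the rules pass over those that are not, and their reading is None.
At some moment in a run one of ring_1, ring_2, reject_box may be knocked a few centimetres aside while the robot is not near it.
It also fails if it takes over 210 s, if anything falls off the work surface, if the arm or the gripper's body presses on something with over 40 N, if the wrist force passes 120 N, or if a joint passes its speed limit or range.

ROBOT

A 7-joint arm with a two-finger parallel gripper is mounted at the origin on the work surface. World frame = base frame: x ahead of the robot, y to its left, z up, the work surface at z = 0. Lengths are in mm, angles in rad, forces in N, time in s.
With the tool pointing down it reaches from about 400 to 875 mm from the base axis. Payload 4.4 kg.
Tool frame: the origin (TCP) lies midway between the tips of the shut fingers; the grasp point (between the pads) lies 19 mm behind it (tcp_to_grasp is the distance from the TCP to the grasp point, in mm); z points along the fingers, y is the direction in which the jaws open and shut (so a half turn about z gives the same grasp; the last joint's range is limited). The gripper opens to 85 mm and grips with 20 to 120 N. Pads are 22 mm wide; open, the fingers measure 114 mm over their backs; the gripper's body (76 mm by 85 mm) begins 54 mm behind the grasp point. The pads swing forward as they close: fully open they stand 13 mm farther back than shut.
Start: joints at [-1.208, 0.628, 0.038, 1.517, -0.027, 0.996, -0.02], TCP at [270.236, 591.177, 231.313] pointing down, gripper open.
Joint ranges: [-3.06, 3.06], [-0.37, 2.12], [-1.25, 1.32], [0.18, 2.47], [-1.1, 4.24], [0.23, 1.98], [-2.94, 2.94]. Speed limits (rad/s): [2.57, 2.57, 3.14, 3.14, 3.14, 3.14, 3.14].

INTERFACE

Orientations are given as [roll, pitch, yaw] about the fixed x, y, z axes, in that order (R = Rz(yaw) Ry(pitch) Rx(roll)).
In Python, from workcell import * gives the robot as it stands.
- The arm moves only by the tool step_arm, never from a script. Its argument "steps" is a list of rows, each an object with "xyz": the shift along the tool's x, y, z in mm, a list of three; "spin": the turn about the tool's z in degrees. A call has 1 to 20 rows; each row is the pose to reach, as a shift and turn from the pose measured when the call began, along the tool's axes at that moment; what a row does not reach only later rows make up. A row lasts 1/12 s, in which the tool goes at most 41.7 mm and 7.16 degrees, less where a joint would pass 70% of its speed; a pose out of reach is approached as far as the arm can. A call with a gripper value outside its range is refused whole. "jaw" is the opening, from 0 (shut) to 1 (fully open), set as the call begins (left out, the last holds). The fingers move at their own pace and stop on an object; "force" is the grip in N (left out, the last holds). Time passes only in rows, so rows that repeat a pose let the fingers close. It gives the time, the measured TCP pose, the force and the opening at its end, in the units of the state.
- sense(): the state, without advancing time (a new reading comes with each control period).
- capture(name): name is "scene" or "top"; returns the picture (384x512x3 uint8, red, green, blue); there is no depth.
- camera_model(name): a dict with "mtx" (3x3 intrinsics, pixels), "world_to_cam" (4x4, takes a point from world to camera coordinates). Camera axes: x right, y up, looking along -z (the intrinsics and any distortion apply to the point x, -y, -z); pixel columns grow to the right and rows downward; lengths in mm; the calibration is good to about 2 mm. A picture is of the moment at which its call begins. camera_model takes no time and is no camera call.
- hand_in(): hands the job in, once; it reports no verdict.
Trained networks look in the newest picture that a camera, given by its name, has taken for a name from the list of things; names that differ only in an ending like _2 or _b are one class to them, and where a whole thing is asked for, a point or a joint stands for the part that bears it (a point fixed in the world has none). Each returns a list of dicts, best first, with "p" (0 to 1); they miss things now and then, are a little off and sometimes report something else, mostly with a low value. They report only what shows in the picture. A call takes as long as a camera call. They do not tell look-alikes from the thing itself.
- outline_of(camera, thing): "region" (384x512 bool, what is visible of it) and "bbox" ([left, top, right, bottom] in pixels, round what is visible of it).
- spot_point(camera, thing): "position" ([column, row] in pixels: a listed point, or the origin of a listed thing).
The state is a dict: "t": time; "qpos": joint angles; "dq": joint speeds; "joint_torque": joint torques, N m; "position": TCP position; "tcp_rot": TCP orientation; "wrist_force": force on the tool from outside, world axes, zero at the start; "torque": the same for the moment, N m; "gripper_width": finger opening in mm.
Only numpy, scipy, OpenCV 4.12 (cv2) and the standard library are available. Lean on these libraries where they do the work, as an engineer would, in place of code of your own. Each camera call takes 0.05 s, during which the arm holds its last target.

## Working session

There is one attempt and no reset: what is moved stays moved. The work goes in short steps, Python scripts to look and compute and a tool call to move; the robot and the scene stay as the last step left them, time stands still between calls to the robot, and variables do not carry over. Pictures are saved under pics/ and viewed, and the job is handed in when it is done.

Besides the shell and the picture viewer there is one more tool, called after "Call:" as a command line: name --argument value ..., lists and objects as JSON in quotes. step_arm: Moves the arm, as the interface text tells. Its arguments: {"type":"object","properties":{"steps":{"type":"array"},"jaw":{"type":"number"},"force":{"type":"number"}},"required":["steps"]}

```bash
ls; mkdir -p pics
cat > h.py <<'E'
from workcell import *
import numpy as np, cv2
def save(name,img,crop=None,scale=None):
    if crop is not None:
        l,t,r,b=crop; img=img[t:b,l:r]
    if scale: img=cv2.resize(img,None,fx=scale,fy=scale,interpolation=cv2.INTER_CUBIC)
    cv2.imwrite('pics/'+name+'.png',img[:,:,::-1])
def proj(cam,p):
    m=camera_model(cam); P=m["world_to_cam"]@np.append(p,1.)
    v=np.array([P[0],-P[1],-P[2]]); u=np.array(m["mtx"])@v
    return u[:2]/u[2]
def ray(cam,px,z):
    m=camera_model(cam); W=np.array(m["world_to_cam"])
    d=np.linalg.inv(np.array(m["mtx"]))@np.array([px[0],px[1],1.])
    d=np.array([d[0],-d[1],-d[2]]); R=W[:3,:3]; o=-R.T@W[:3,3]; d=R.T@d
    return o+d*(z-o[2])/d[2]
E
python3 - <<'E'
from h import *
s=sense(); print({k:np.round(v,3).tolist() for k,v in s.items()})
for c in("scene","top"):
    m=camera_model(c); print(c,m.keys(),np.round(m["mtx"],1).tolist(),np.round(m["world_to_cam"],3).tolist())
    im=capture(c); save(c+"0",im,scale=1.5)
print(sense()["t"])
E
```

```text
pics
{'t': 0.0, 'qpos': [-1.208, 0.629, 0.038, 1.518, -0.027, 0.996, -0.02], 'dq': [0.0, 0.0, -0.001, -0.002, 0.001, -0.0, 0.0], 'joint_torque': [-0.0, -56.342, 1.226, -19.345, 0.011, 0.01, -0.0], 'position': [269.99, 590.584, 230.405], 'tcp_rot': [-3.14, 0.0, 2.713], 'wrist_force': [0.541, 0.015, -0.121], 'torque': [-0.043, 0.013, 0.008], 'gripper_width': 85.699}
scene dict_keys(['mtx', 'world_to_cam']) [[479.5, 0.0, 264.8], [0.0, 479.5, 189.5], [0.0, 0.0, 1.0]] [[-0.099, 0.995, -0.001, 85.856], [-0.583, -0.057, 0.811, 254.362], [0.807, 0.081, 0.585, -1718.817], [0.0, 0.0, 0.0, 1.0]]
top dict_keys(['mtx', 'world_to_cam']) [[482.5, 0.0, 253.8], [0.0, 482.5, 189.1], [0.0, 0.0, 1.0]] [[-0.012, -1.0, -0.019, 9.018], [0.994, -0.014, 0.111, -598.547], [-0.111, -0.018, 0.994, -1526.36], [0.0, 0.0, 0.0, 1.0]]
0.1
```

View pics/scene0.png

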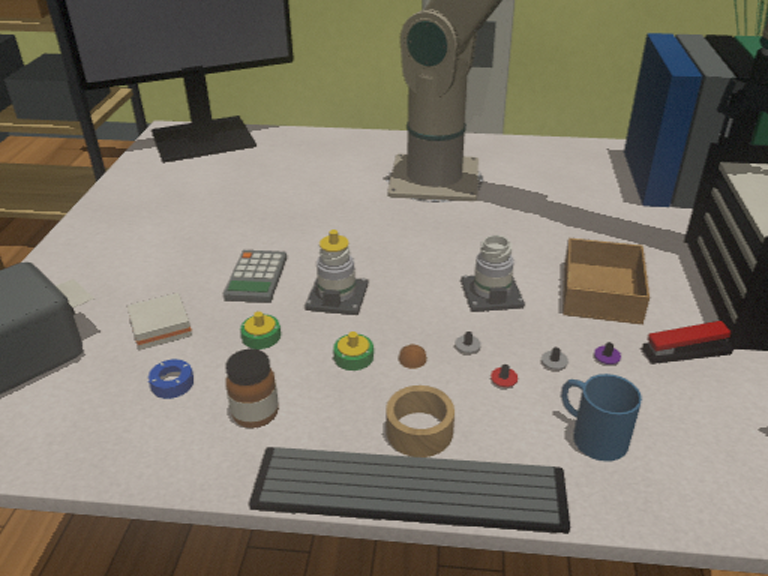

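View pics/top0.png

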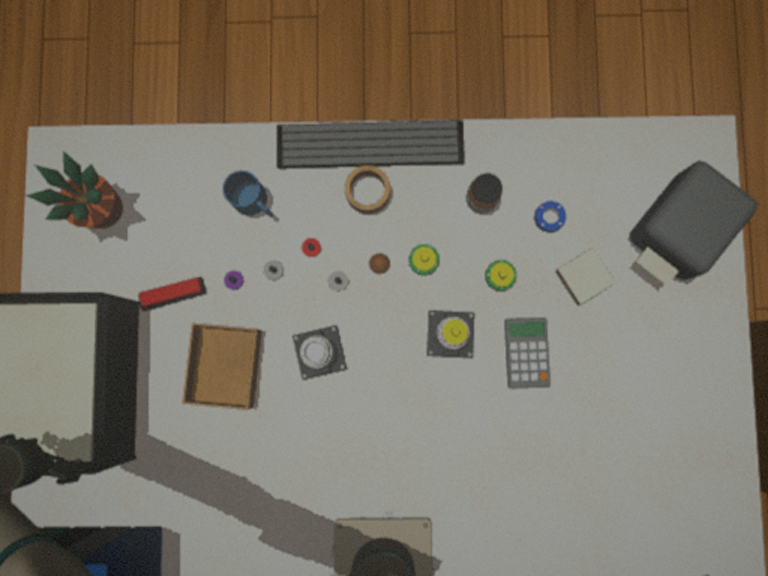

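The scene view (1.5x) shows three yellow caps: one on the right canister at (334,240) and one on each green ring at (260,325) and (353,348). The left canister at (495,245) is open. The grey disks are at (468,342) and (554,357). The purple, red and blue look-alikes are at (607,353), (504,376) and (171,378). Next I'll measure positions with the networks.

Run:
```python
from h import *
names=["can_1_mouth","ring_1_mid","disk_1_mid","cap_1_mid","reject_box_floor"]
zs={"can_1_mouth":116,"ring_1_mid":12,"disk_1_mid":14.5,"cap_1_mid":0,"reject_box_floor":5,"can_1_thread":111}
for n in names:
    for c in("scene","top"):
        r=spot_point(c,n)
        for d in r:
            if d["p"]<.15: continue
            p=d["position"]
            print(n,c,round(d["p"],2),np.round(p,1).tolist(),np.round(ray(c,p,zs[n])[:2],1).tolist())
print(sense()["t"])
im=capture("top")
save("t_cans",im,(180,180,340,280),5); save("t_parts",im,(130,130,360,215),3.4)
```

```text
can_1_mouth scene 0.76 [331.3, 164.5] [471.9, 136.4]
can_1_mouth top 0.59 [210.4, 233.3] [456.2, 133.0]
ring_1_mid scene 0.73 [115.5, 251.1] [741.7, -370.1]
ring_1_mid scene 0.56 [171.6, 217.9] [606.2, -268.9]
ring_1_mid scene 0.16 [373.5, 236.0] [626.5, 246.5]
ring_1_mid top 0.79 [366.5, 141.2] [754.6, -372.2]
ring_1_mid top 0.58 [332.6, 182.2] [620.0, -256.6]
ring_1_mid top 0.46 [354.9, 234.4] [449.0, -323.3]
disk_1_mid scene 0.68 [373.2, 240.5] [646.2, 243.8]
disk_1_mid scene 0.61 [335.5, 247.1] [679.0, 151.9]
disk_1_mid scene 0.57 [403.6, 231.4] [604.6, 322.1]
disk_1_mid top 0.67 [155.8, 183.5] [623.7, 323.6]
disk_1_mid top 0.61 [207.3, 164.9] [683.1, 153.8]
disk_1_mid top 0.45 [180.3, 176.3] [646.4, 242.9]
cap_1_mid scene 0.74 [220.5, 162.1] [310.0, -193.2]
cap_1_mid scene 0.56 [171.0, 214.9] [579.7, -278.9]
reject_box_floor scene 0.75 [402.3, 192.9] [426.2, 343.6]
reject_box_floor top 0.73 [149.6, 244.8] [423.6, 343.9]
0.6
```

View pics/t_cans.png

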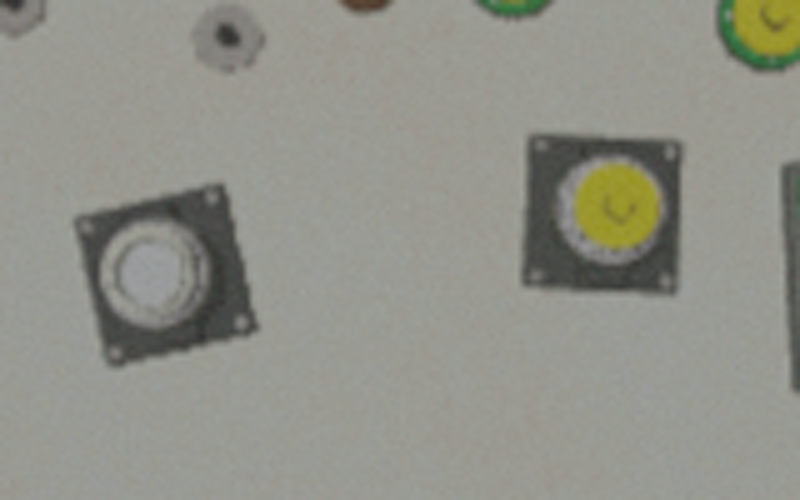

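View pics/t_parts.png

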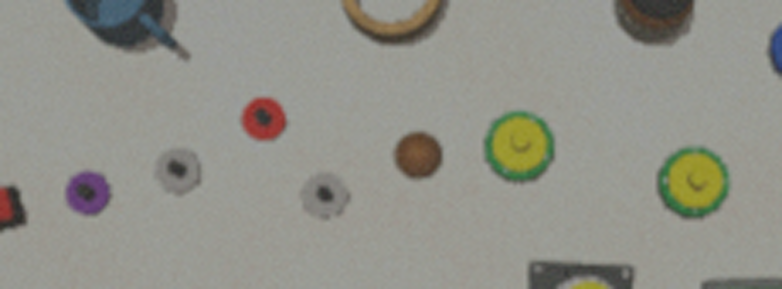

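```bash
cat > fit.py <<'E'
from h import *
from scipy.optimize import minimize
S=8
_c=np.linspace(0,2*np.pi,48,endpoint=False)
PROF={"cap":[(15,0,8),(26,8,12),(8,12,34)],"disk":[(18,0,5),(22,5,9),(7,9,29)],"ring":[(33,0,24)],
 "capvis":[(26,8,12),(8,12,34)],"flange":[(22,5,9)],"knob":[(7,9,29)]}
def projs(cam,P):
    m=camera_model(cam); W=np.array(m["world_to_cam"]); q=P@W[:3,:3].T+W[:3,3]
    v=np.c_[q[:,0],-q[:,1],-q[:,2]]@np.array(m["mtx"]).T
    return v[:,:2]/v[:,2:]
def polys(cam,prof,x,y,z0):
    out=[]
    for r,a,b in prof:
        P=np.vstack([np.c_[x+r*np.cos(_c),y+r*np.sin(_c),np.full(48,z0+h)] for h in(a,b)])
        out.append(cv2.convexHull(projs(cam,P).astype(np.float32))[:,0])
    return out
def boxpoly(cam,x,y,yaw,sx=100,sy=100,z0=0,h=12):
    c,s=np.cos(yaw),np.sin(yaw); P=[]
    for u in(-sx/2,sx/2):
        for v in(-sy/2,sy/2):
            for z in(z0,z0+h): P.append([x+c*u-s*v,y+s*u+c*v,z])
    return [cv2.convexHull(projs(cam,np.array(P,float)).astype(np.float32))[:,0]]
def soft(pl,win):
    l,t,r,b=win; im=np.zeros(((b-t)*S,(r-l)*S),np.uint8)
    for p in pl:
        cv2.fillPoly(im,[np.round((p+0.5-[l,t])*S*16).astype(np.int32)],255,shift=4)
    return cv2.resize(im,(r-l,b-t),interpolation=cv2.INTER_AREA)/255.
def fit(mask,polyf,x0,win,step=4.):
    m=mask[win[1]:win[3],win[0]:win[2]].astype(float)
    f=lambda p:np.sum((soft(polyf(p),win)-m)**2)
    sim=np.vstack([x0]+[np.array(x0)+np.eye(len(x0))[i]*(step if i<2 else .1) for i in range(len(x0))])
    r=minimize(f,x0,method="Nelder-Mead",options=dict(initial_simplex=sim,xatol=.02,fatol=1e-3,maxiter=150))
    return r.x,r.fun,m.sum()
def mask_of(img,col):
    a=img.astype(int); R,G,B=a[...,0],a[...,1],a[...,2]
    if col=="yellow": return (R-B>60)&(G-B>50)&(G>0.72*R)
    if col=="green": return ((G-R>20)&(G-B>5))
    if col=="ringcap": return mask_of(img,"yellow")|mask_of(img,"green")
    if col=="dark": return (a.max(2)<105)
E
python3 - <<'E'
from fit import *
T=capture("top");Sc=capture("scene")
for n,im in(("top",T),("scene",Sc)):
    for col in("yellow","green"):
        m=mask_of(im,col).astype(np.uint8); k,_,st,c=cv2.connectedComponentsWithStats(m)
        print(n,col,[(st[i,:].tolist(),np.round(c[i],1).tolist()) for i in range(1,k) if st[i,4]>25])
# sample colours
print("top table",T[260,280],"holder",T[231,290],T[212,288],"disk",T[182,219],T[186,231],"neck",T[233,205])
m=mask_of(T,"dark").astype(np.uint8); k,_,st,c=cv2.connectedComponentsWithStats(m)
print([(st[i].tolist(),np.round(c[i],1).tolist()) for i in range(1,k) if 200<st[i,4]<3000])
print(sense()["t"])
E
```

```text
top yellow [([275, 165, 16, 15, 191], [282.3, 172.0]), ([327, 175, 15, 16, 195], [334.0, 182.5]), ([295, 213, 17, 17, 216], [303.0, 220.8])]
top green [([25, 111, 10, 8, 28], [29.3, 114.3]), ([273, 163, 20, 20, 123], [282.3, 172.9]), ([324, 173, 21, 21, 123], [333.3, 183.2]), ([340, 215, 23, 10, 202], [351.0, 219.1])]
scene yellow [([213, 153, 19, 15, 179], [222.3, 161.1]), ([163, 208, 21, 15, 225], [172.6, 215.7]), ([225, 221, 21, 16, 241], [235.1, 229.3])]
scene green [([490, 24, 18, 15, 156], [500.0, 28.7]), ([502, 74, 10, 23, 141], [508.0, 86.7]), ([152, 187, 28, 7, 166], [165.4, 190.2]), ([160, 210, 27, 23, 258], [174.0, 224.3]), ([222, 223, 27, 24, 269], [236.1, 238.1])]
top table [155 153 145] holder [76 76 75] [72 74 69] disk [154 155 147] [133 131 128] neck [155 156 157]
[([233, 0, 17, 80, 548], [241.3, 30.1]), ([18, 102, 78, 58, 1938], [56.8, 132.5]), ([149, 114, 34, 31, 572], [164.3, 129.3]), ([311, 115, 24, 28, 510], [322.8, 129.0]), ([285, 207, 31, 32, 534], [299.1, 223.3]), ([337, 212, 30, 47, 586], [349.7, 229.4]), ([123, 217, 41, 55, 415], [130.8, 245.7]), ([196, 217, 36, 36, 539], [214.8, 234.8]), ([165, 220, 11, 53, 263], [170.2, 246.0])]
0.75
```

Run:
```python
from fit import *
T=capture("top");Sc=capture("scene"); I={"top":T,"scene":Sc}
save("sc_cans",Sc,(195,145,355,215),5);save("sc_disks",Sc,(290,210,420,265),6);save("t_disks",T,(150,150,240,200),8);save("sc_rings",Sc,(150,200,260,250),7)
def comp(m,px):
    k,lab,st,c=cv2.connectedComponentsWithStats(m.astype(np.uint8))
    i=min([j for j in range(1,k) if st[j,4]>8],key=lambda j:np.hypot(*(c[j]-px))); return lab==i,c[i],st[i]
def hull(m):
    pts=np.argwhere(m)[:,::-1].astype(np.int32); o=np.zeros(m.shape,np.uint8); cv2.fillConvexPoly(o,cv2.convexHull(pts),1); return o>0
def win(st): return (st[0]-8,st[1]-8,st[0]+st[2]+8,st[1]+st[3]+8)
for nm,pz,g in(("capA can",108,(500,-128)),("capR1",16,(650,-112)),("capR2",16,(620,-256))):
    for c in I:
        m,ce,st=comp(mask_of(I[c],"yellow"),proj(c,[*g,pz+12]))
        print(nm,c,*[np.round(v,2) for v in fit(m,lambda p:polys(c,PROF["capvis"],p[0],p[1],pz),list(g),win(st))])
for nm,g in(("ring1",(650,-112)),("ring2",(620,-256))):
    for c in I:
        col="ringcap"
        mm=mask_of(I[c],col)
        m,ce,st=comp(cv2.morphologyEx(mm.astype(np.uint8),cv2.MORPH_CLOSE,np.ones((3,3)))>0,proj(c,[*g,15]))
        print(nm,c,*[np.round(v,2) for v in fit(m,lambda p:polys(c,PROF["ring"]+[(26,24,28),(8,28,50)],p[0],p[1],0),list(g),win(st))])
for nm,g in(("canOpen",(462,134)),("canCap",(495,-128))):
    for c in("top","scene"):
        m=mask_of(I[c],"dark"); m,ce,st=comp(m,proj(c,[*g,0])); h=hull(m)
        print(nm,c,st,ce,*[np.round(v,3) for v in fit(h,lambda p:boxpoly(c,*p),[*g,.2 if nm=="canOpen" else 0],win(st))])
for nm,g in(("dA",(683,153)),("dB",(646,243))):
    for c in I:
        m=I[c].max(2)<100; m,ce,st=comp(m,proj(c,[*g,19]))
        print(nm,c,st,*[np.round(v,2) for v in fit(m,lambda p:polys(c,PROF["knob"],p[0],p[1],0),list(g),win(st))])
```

```text
capA can top [ 490.52 -148.09] 11.8 217.0
capA can scene [ 488.51 -150.85] 23.31 179.0
capR1 top [654.31 -92.22] 6.22 192.0
capR1 scene [651.4  -95.42] 20.79 238.0
capR2 top [ 616.86 -258.61] 8.73 193.0
capR2 scene [ 615.12 -262.14] 12.88 226.0
ring1 top [655.  -92.6] 7.89 324.0
ring1 scene [652.17 -94.98] 21.87 539.0
ring2 top [ 617.97 -260.02] 11.43 333.0
ring2 scene [ 615.47 -261.54] 22.6 500.0
canOpen top [195 217  37  36 547] [214.7202925  234.72760512] [4.54730e+02 1.37057e+02 2.33000e-01] 14.398 977.0
canOpen scene [307 182  43  26 654] [327.05963303 196.8088685 ] [4.53958e+02 1.33888e+02 2.16000e-01] 44.639 885.0
canCap top [285 207  31  32 534] [299.19662921 223.1423221 ] [ 4.90421e+02 -1.47563e+02 -5.90000e-02] 16.122 946.0
canCap scene [203 186  42  24 641] [224.57098284 198.90795632] [ 4.91324e+02 -1.50173e+02 -2.50000e-02] 71.54 842.0
dA top [205 162   5   5  17] [685.59 154.62] 1.5 17.0
dA scene [333 243   7  10  49] [685.32 152.21] 5.16 49.0
dB top [179 177   6   5  21] [636.88 238.2 ] 1.5 21.0
dB scene [367 232   6   9  47] [635.46 235.45] 4.28 47.0
```

View pics/sc_cans.png

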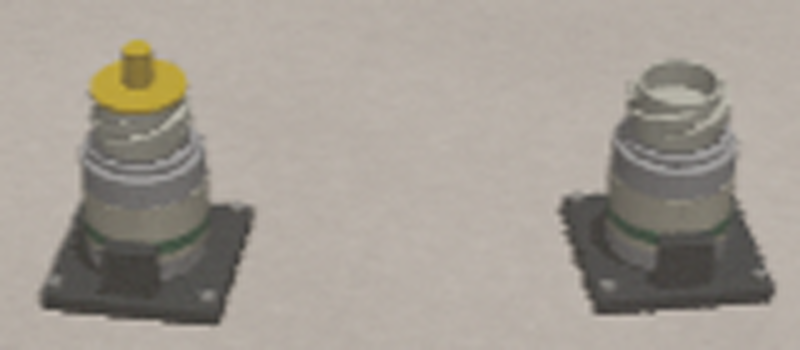

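View pics/sc_rings.png

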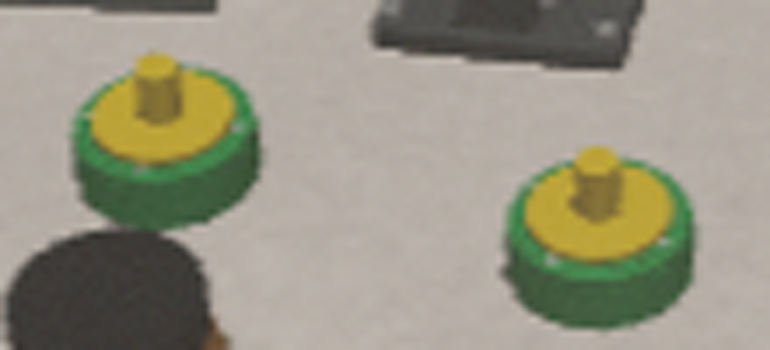

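View pics/sc_disks.png

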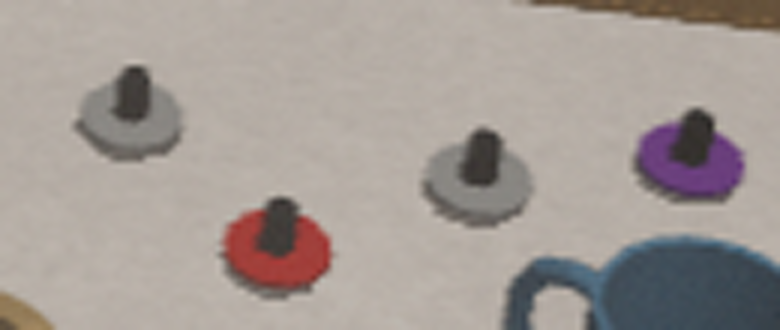

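The network's "disk" at scene (335,247) is the red look-alike. The true grey disks are at scene px (312,226) and (371,238). I'll refit the first one and work out the first move, the cap on the right canister.

```bash
cat >> fit.py <<'E'
def comp(m,px):
    k,lab,st,c=cv2.connectedComponentsWithStats(m.astype(np.uint8))
    i=min([j for j in range(1,k) if st[j,4]>8],key=lambda j:np.hypot(*(c[j]-px))); return lab==i,c[i],st[i]
def hull(m):
    pts=np.argwhere(m)[:,::-1].astype(np.int32); o=np.zeros(m.shape,np.uint8); cv2.fillConvexPoly(o,cv2.convexHull(pts),1); return o>0
def win(st): return (st[0]-8,st[1]-8,st[0]+st[2]+8,st[1]+st[3]+8)
def goto(xyz,yaw=np.pi):
    s=sense(); y=s["tcp_rot"][2]; d=np.array(xyz)-s["position"]
    from scipy.spatial.transform import Rotation as Ro
    R=Ro.from_euler("xyz",s["tcp_rot"]).as_matrix()
    sp=-np.degrees((yaw-y+np.pi)%(2*np.pi)-np.pi)
    print("goto",xyz,"shift",np.round(R.T@d,1).tolist(),"spin",round(sp,1),"rows~",round(max(np.abs(d).max()/41.7,abs(sp)/7.16),1))
def st():
    s=sense(); print("t",round(s["t"],2),"pos",np.round(s["position"],1).tolist(),"rot",np.round(s["tcp_rot"],3).tolist(),"F",np.round(s["wrist_force"],1).tolist(),"w",round(s["gripper_width"],1),"q",np.round(s["qpos"],2).tolist())
E
python3 - <<'E'
from fit import *
T=capture("top");Sc=capture("scene"); I={"top":T,"scene":Sc}
for nm,px in(("dA",{"top":(226,187),"scene":(312,224)}),("dB",{"top":(182,180),"scene":(371,236)})):
    for c in I:
        m=I[c].max(2)<100; m,ce,s_=comp(m,px[c]); g=ray(c,ce,19)[:2]
        print(nm,c,s_,ce,*[np.round(v,2) for v in fit(m,lambda p:polys(c,PROF["knob"],p[0],p[1],0),list(g),win(s_))])
st(); goto([489.5,-149.5,200]); goto([489.5,-149.5,123])
E
```

```text
dA top [223 185   5   4  16] [225.    186.625] [609.67  95.77] 1.8 16.0
dA scene [309 221   6   9  42] [311.80952381 225.35714286] [608.    93.26] 5.82 42.0
dB top [179 177   6   5  21] [181.47619048 179.0952381 ] [636.56 238.19] 1.45 21.0
dB scene [367 232   6   9  48] [369.6875     236.20833333] [635.92 235.36] 4.19 48.0
t 0.95 pos [270.2, 591.2, 231.3] rot [-3.142, 0.0, 2.713] F [0.1, -0.4, -0.1] w 85.6 q [-1.21, 0.63, 0.04, 1.52, -0.03, 1.0, -0.02]
goto [489.5, -149.5, 200] shift [-507.4, -582.4, 31.3] spin -24.6 rows~ 17.8
goto [489.5, -149.5, 123] shift [-507.4, -582.4, 108.3] spin -24.6 rows~ 17.8
```

Call:
step_arm --steps '[{"xyz":[-507,-582,20],"spin":-24.6},{"xyz":[-507,-582,20],"spin":-24.6},{"xyz":[-507,-582,20],"spin":-24.6},{"xyz":[-507,-582,20],"spin":-24.6},{"xyz":[-507,-582,20],"spin":-24.6},{"xyz":[-507,-582,20],"spin":-24.6},{"xyz":[-507,-582,20],"spin":-24.6},{"xyz":[-507,-582,20],"spin":-24.6},{"xyz":[-507,-582,20],"spin":-24.6},{"xyz":[-507,-582,20],"spin":-24.6},{"xyz":[-507,-582,20],"spin":-24.6},{"xyz":[-507,-582,20],"spin":-24.6},{"xyz":[-507,-582,20],"spin":-24.6},{"xyz":[-507,-582,20],"spin":-24.6},{"xyz":[-507,-582,20],"spin":-24.6},{"xyz":[-507,-582,20],"spin":-24.6},{"xyz":[-507,-582,20],"spin":-24.6},{"xyz":[-507,-582,20],"spin":-24.6},{"xyz":[-507,-582,20],"spin":-24.6},{"xyz":[-507,-582,20],"spin":-24.6}]' --jaw 0.55 --force 40

```text
t: 2.62
position: [490.3, -155.8, 211.4]
tcp_rot: [-3.138, 0.002, 3.133]
wrist_force: [0.1, -0.0, 0.1]
gripper_width: 47.0
```

Run:
```python
from fit import *
st(); goto([489.5,-149.5,123])
Sc=capture("scene");save("g1",Sc,(170,90,330,210),5)
T=capture("top");save("g1t",T,(230,170,380,270),5)
```

```text
t 2.62 pos [490.3, -155.8, 211.4] rot [-3.138, 0.002, 3.133] F [0.1, -0.0, 0.1] w 47.0 q [0.25, 0.46, -0.0, 1.92, 0.01, 0.76, 1.81]
goto [489.5, -149.5, 123] shift [1.1, 6.6, 88.3] spin -0.5 rows~ 2.1
```

View pics/g1.png

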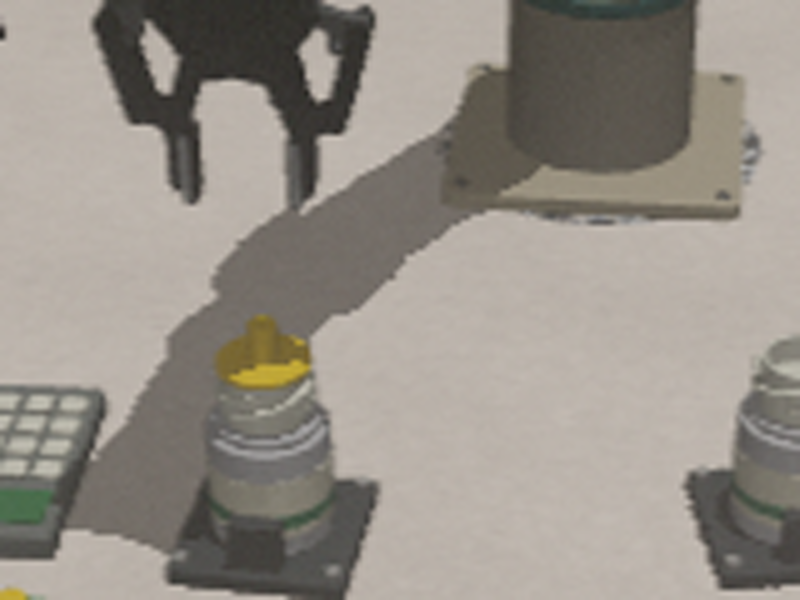

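The gripper is above the capped canister, with its fingers at about (180,190) and (300,190) in the crop, either side of the knob at (262,330). Going down.

Call:
step_arm --steps '[{"xyz":[1,6.5,30],"spin":-0.5},{"xyz":[1,6.5,60],"spin":-0.5},{"xyz":[1,6.5,80],"spin":-0.5},{"xyz":[1,6.5,88],"spin":-0.5},{"xyz":[1,6.5,88],"spin":-0.5}]'

```text
t: 3.13
position: [486.8, -141.1, 121.7]
tcp_rot: [3.14, -0.004, -3.132]
wrist_force: [-0.3, 0.3, 0.6]
gripper_width: 46.9
```

Call:
step_arm --steps '[{"xyz":[0,0,0],"spin":0},{"xyz":[0,0,0],"spin":0},{"xyz":[0,0,0],"spin":0},{"xyz":[0,0,0],"spin":0},{"xyz":[0,0,0],"spin":0},{"xyz":[0,0,0],"spin":0}]' --jaw 0

```text
t: 3.63
position: [488.6, -145.6, 124.1]
tcp_rot: [-3.138, 0.001, -3.135]
wrist_force: [-0.7, -8.7, 2.9]
gripper_width: 14.1
```

Run:
```python
from fit import *
st(); 
Sc=capture("scene");save("g2",Sc,(170,90,330,210),5)
goto([425,320,200])
```

```text
t 3.63 pos [488.6, -145.6, 124.1] rot [-3.138, 0.001, -3.135] F [-0.7, -8.7, 2.9] w 14.1 q [0.24, 0.59, -0.01, 2.01, 0.01, 0.54, 1.8]
goto [425, 320, 200] shift [60.5, 465.7, -77.8] spin 0.4 rows~ 11.2
```

View pics/g2.png

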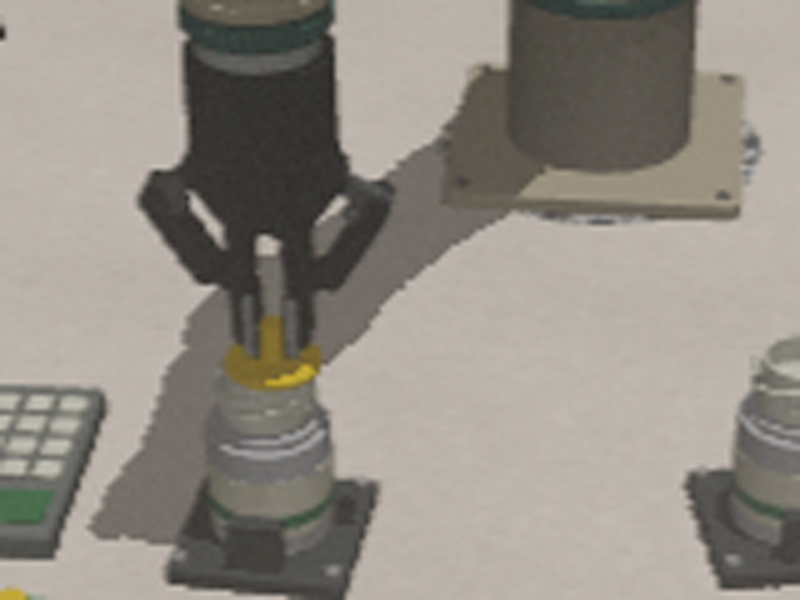

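Call:
step_arm --steps '[{"xyz":[0,0,-40],"spin":0},{"xyz":[0,0,-75],"spin":0},{"xyz":[94,490,-75],"spin":0},{"xyz":[94,490,-75],"spin":0},{"xyz":[94,490,-75],"spin":0},{"xyz":[94,490,-75],"spin":0},{"xyz":[94,490,-75],"spin":0},{"xyz":[94,490,-75],"spin":0},{"xyz":[94,490,-75],"spin":0},{"xyz":[94,490,-75],"spin":0},{"xyz":[94,490,-75],"spin":0},{"xyz":[94,490,-75],"spin":0},{"xyz":[94,490,-75],"spin":0},{"xyz":[94,490,-75],"spin":0},{"xyz":[94,490,-75],"spin":0},{"xyz":[94,490,-75],"spin":0},{"xyz":[94,490,-75],"spin":0},{"xyz":[94,490,-75],"spin":0}]'

```text
t: 5.18
position: [392.0, 342.5, 197.7]
tcp_rot: [-3.137, 0.002, -3.137]
wrist_force: [0.8, 0.5, -0.5]
gripper_width: 14.5
```

Run:
```python
from fit import *
st()
T=capture("top");Sc=capture("scene");save("b1",Sc,(330,90,460,220),4.5)
for c in("scene","top"):
    for d in spot_point(c,"reject_box_floor"): print(c,d["p"],ray(c,d["position"],5))
# neck of bare can fit (both cans)
goto([390,344,60])
save("cans2",Sc,(195,145,355,215),5)
```

```text
t 5.18 pos [392.0, 342.5, 197.7] rot [-3.137, 0.002, -3.137] F [0.8, 0.5, -0.5] w 14.5 q [-0.76, 0.49, -0.02, 1.91, 0.02, 0.74, 0.78]
scene 0.79 [423.48412949 332.07248309   5.        ]
scene 0.47 [ 333.28277885 -177.07544425    5.        ]
top 0.77 [431.75894689 346.97089473   5.        ]
goto [390, 344, 60] shift [2.2, 1.7, 137.3] spin 0.2 rows~ 3.3
```

View pics/b1.png

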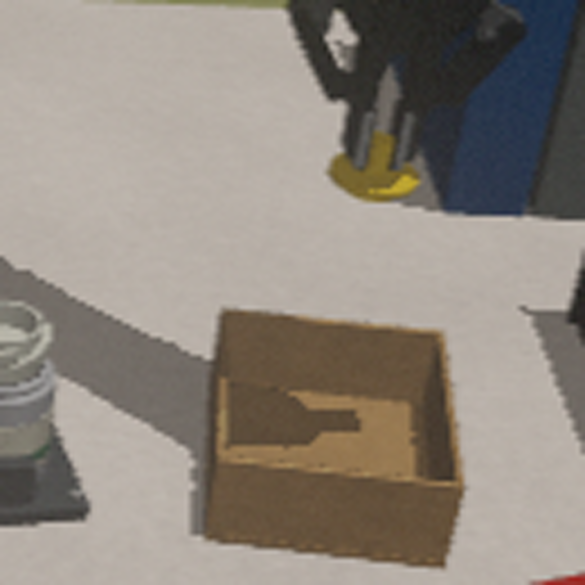

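View pics/cans2.png

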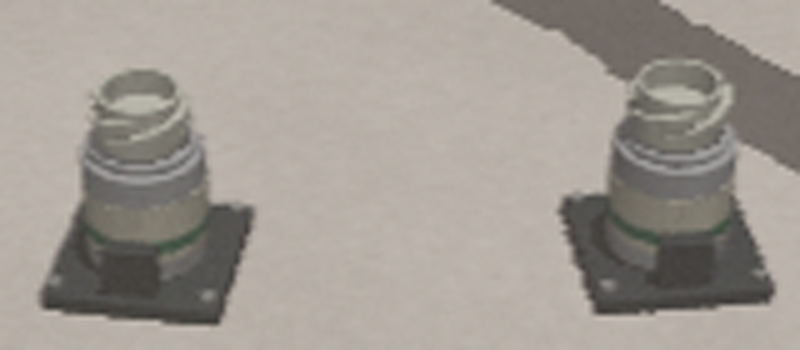

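The cap is held over the box at crop (375,175), and both canister mouths are open. Lowering to release.

Call:
step_arm --steps '[{"xyz":[-2,0,40],"spin":0},{"xyz":[-2,0,80],"spin":0},{"xyz":[-2,0,115],"spin":0},{"xyz":[-2,0,135],"spin":0},{"xyz":[-2,0,138],"spin":0},{"xyz":[-2,0,138],"spin":0}]'

```text
t: 5.88
position: [393.9, 341.3, 58.5]
tcp_rot: [-3.136, -0.0, -3.138]
wrist_force: [-0.1, -0.4, 0.1]
gripper_width: 14.2
```

Call:
step_arm --steps '[{"xyz":[0,0,0],"spin":0},{"xyz":[0,0,0],"spin":0},{"xyz":[0,0,0],"spin":0},{"xyz":[0,0,0],"spin":0},{"xyz":[0,0,-40],"spin":0},{"xyz":[0,0,-80],"spin":0},{"xyz":[0,0,-120],"spin":0},{"xyz":[0,0,-140],"spin":0},{"xyz":[0,0,-140],"spin":0}]' --jaw 0.5

```text
t: 6.63
position: [396.5, 344.5, 204.1]
tcp_rot: [3.14, 0.008, -3.139]
wrist_force: [-0.1, 0.2, -0.7]
gripper_width: 42.6
```

Run:
```python
from fit import *
st(); T=capture("top");Sc=capture("scene");I={"top":T,"scene":Sc};save("b2",Sc,(330,120,460,220),5)
for nm,pz,g in(("capR1",16,(653,-93)),("capR2",16,(616,-260))):
    for c in I:
        m,ce,s_=comp(mask_of(I[c],"yellow"),proj(c,[*g,pz+12]))
        print(nm,c,*[np.round(v,2) for v in fit(m,lambda p:polys(c,PROF["capvis"],p[0],p[1],pz),list(g),win(s_))])
goto([653,-93.5,200]);goto([653,-93.5,31])
```

```text
t 6.63 pos [396.5, 344.5, 204.1] rot [3.14, 0.008, -3.139] F [-0.1, 0.2, -0.7] w 42.6 q [-0.76, 0.48, -0.02, 1.9, 0.02, 0.75, 0.79]
capR1 top [654.3  -92.35] 5.77 193.0
capR1 scene [651.39 -95.32] 18.09 241.0
capR2 top [ 616.95 -258.83] 8.06 194.0
capR2 scene [ 614.69 -262.27] 13.16 226.0
goto [653, -93.5, 200] shift [-257.3, -436.8, 2.0] spin 0.2 rows~ 10.5
goto [653, -93.5, 31] shift [-257.0, -436.1, 171.0] spin 0.2 rows~ 10.5
```

View pics/b2.png

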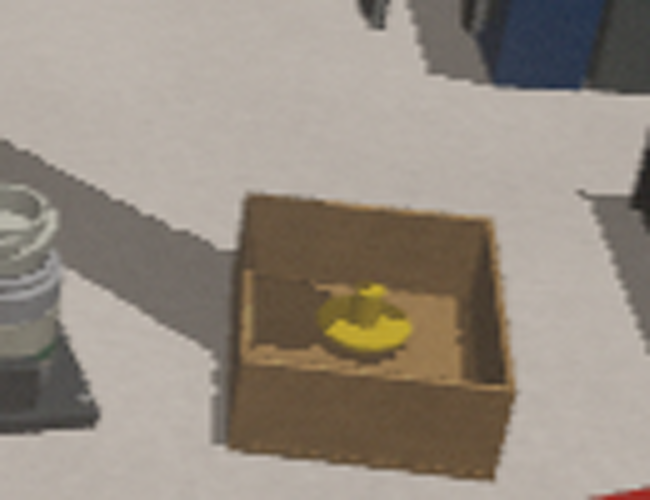

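Cap 1 is in the box at crop (368,320). Next is the cap on the nearer ring.

Call:
step_arm --steps '[{"xyz":[-257,-437,20],"spin":0},{"xyz":[-257,-437,20],"spin":0},{"xyz":[-257,-437,20],"spin":0},{"xyz":[-257,-437,20],"spin":0},{"xyz":[-257,-437,20],"spin":0},{"xyz":[-257,-437,20],"spin":0},{"xyz":[-257,-437,20],"spin":0},{"xyz":[-257,-437,20],"spin":0},{"xyz":[-257,-437,20],"spin":0},{"xyz":[-257,-437,20],"spin":0},{"xyz":[-257,-437,20],"spin":0},{"xyz":[-257,-437,20],"spin":0},{"xyz":[-257,-437,20],"spin":0},{"xyz":[-257,-437,60],"spin":0},{"xyz":[-257,-437,90],"spin":0},{"xyz":[-257,-437,110],"spin":0},{"xyz":[-257,-437,110],"spin":0},{"xyz":[-257,-437,110],"spin":0}]'

```text
t: 8.23
position: [651.1, -93.8, 89.8]
tcp_rot: [-3.138, -0.003, -3.138]
wrist_force: [0.1, -0.6, 1.1]
gripper_width: 42.4
```

Run:
```python
from fit import *
st(); goto([653,-93.5,32])
```

```text
t 8.23 pos [651.1, -93.8, 89.8] rot [-3.138, -0.003, -3.138] F [0.1, -0.6, 1.1] w 42.4 q [0.11, 0.8, -0.03, 1.61, 0.03, 0.74, 1.65]
goto [653, -93.5, 32] shift [-2.1, 0.4, 57.8] spin 0.2 rows~ 1.4
```

Call:
step_arm --steps '[{"xyz":[-2,0.5,30],"spin":0},{"xyz":[-2,0.5,50],"spin":0},{"xyz":[-2,0.5,57],"spin":0},{"xyz":[-2,0.5,58],"spin":0},{"xyz":[-2,0.5,58],"spin":0},{"xyz":[-2,0.5,58],"spin":0}]'

```text
t: 8.73
position: [654.4, -93.6, 33.8]
tcp_rot: [-3.138, 0.0, -3.138]
wrist_force: [-0.4, 0.1, 0.1]
gripper_width: 42.9
```

Call:
step_arm --steps '[{"xyz":[0,0,0],"spin":0},{"xyz":[0,0,0],"spin":0},{"xyz":[0,0,0],"spin":0},{"xyz":[0,0,0],"spin":0},{"xyz":[0,0,0],"spin":0},{"xyz":[0,0,0],"spin":0}]' --jaw 0

```text
t: 9.23
position: [655.7, -93.8, 35.6]
tcp_rot: [-3.137, 0.003, -3.138]
wrist_force: [-1.0, -1.1, 6.4]
gripper_width: 14.1
```

Run:
```python
from fit import *
st(); Sc=capture("scene");save("r1",Sc,(180,170,300,260),6);
```

```text
t 9.23 pos [655.7, -93.8, 35.6] rot [-3.137, 0.003, -3.138] F [-1.0, -1.1, 6.4] w 14.1 q [0.11, 0.88, -0.02, 1.62, 0.04, 0.64, 1.64]
```

View pics/r1.png

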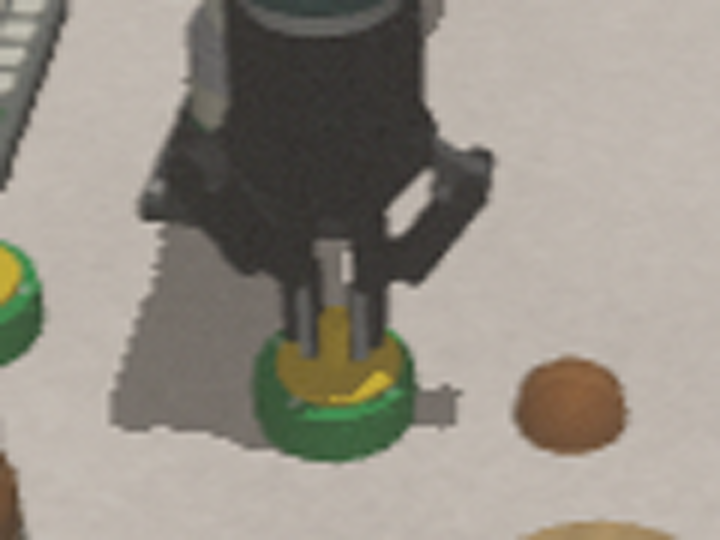

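Call:
step_arm --steps '[{"xyz":[0,0,-40],"spin":0},{"xyz":[0,0,-80],"spin":0},{"xyz":[0,0,-120],"spin":0},{"xyz":[201,409,-150],"spin":0},{"xyz":[201,409,-150],"spin":0},{"xyz":[201,409,-150],"spin":0},{"xyz":[201,409,-150],"spin":0},{"xyz":[201,409,-150],"spin":0},{"xyz":[201,409,-150],"spin":0},{"xyz":[201,409,-150],"spin":0},{"xyz":[201,409,-150],"spin":0},{"xyz":[201,409,-150],"spin":0},{"xyz":[201,409,-150],"spin":0},{"xyz":[201,409,-150],"spin":0},{"xyz":[201,409,-150],"spin":0},{"xyz":[201,409,-110],"spin":0},{"xyz":[201,409,-70],"spin":0},{"xyz":[201,409,-35],"spin":0},{"xyz":[201,409,-25],"spin":0},{"xyz":[201,409,-25],"spin":0}]'

```text
t: 10.95
position: [451.7, 313.2, 56.0]
tcp_rot: [-3.134, -0.001, -3.138]
wrist_force: [-0.4, -0.1, 0.3]
gripper_width: 13.9
```

Run:
```python
from fit import *
st(); Sc=capture("scene");save("b3",Sc,(330,120,460,220),5);save("r1b",Sc,(150,180,270,260),6)
```

```text
t 10.95 pos [451.7, 313.2, 56.0] rot [-3.134, -0.001, -3.138] F [-0.4, -0.1, 0.3] w 13.9 q [-0.66, 0.74, 0.0, 1.93, 0.01, 0.47, 0.91]
```

View pics/b3.png

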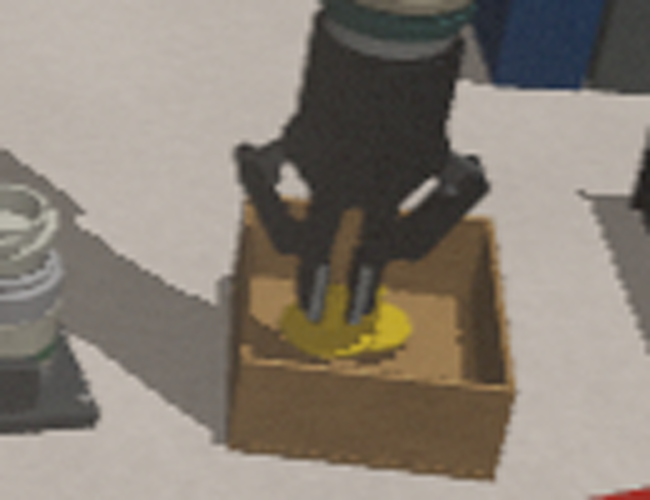

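View pics/r1b.png

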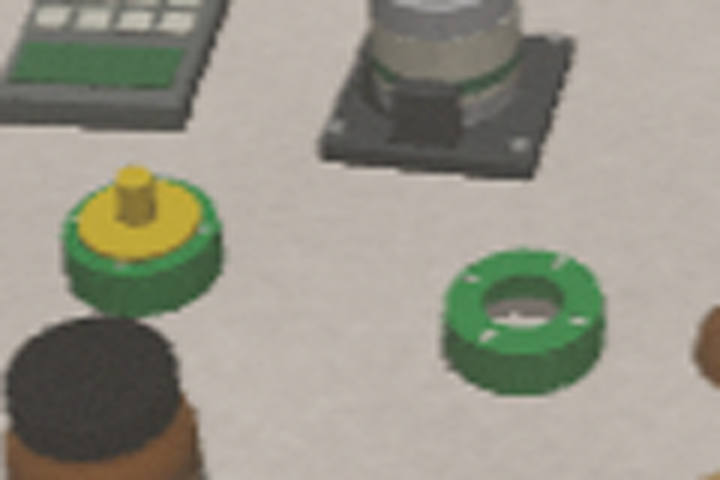

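The cap is inside the box. Ring 1 is now bare at crop (525,315), with its dashes visible. I'll release and rise.

Call:
step_arm --steps '[{"xyz":[0,0,0],"spin":0},{"xyz":[0,0,0],"spin":0},{"xyz":[0,0,0],"spin":0},{"xyz":[0,0,0],"spin":0},{"xyz":[0,0,-40],"spin":0},{"xyz":[0,0,-80],"spin":0},{"xyz":[0,0,-115],"spin":0},{"xyz":[0,0,-130],"spin":0},{"xyz":[0,0,-130],"spin":0}]' --jaw 0.5

```text
t: 11.75
position: [455.3, 316.7, 193.0]
tcp_rot: [3.141, 0.01, -3.139]
wrist_force: [0.2, -0.1, -0.4]
gripper_width: 43.4
```

Run:
```python
from fit import *
st(); T=capture("top");Sc=capture("scene");I={"top":T,"scene":Sc};save("b4",Sc,(330,120,460,220),5)
for nm,pz,g in(("capR2",16,(616,-260)),):
    for c in I:
        m,ce,s_=comp(mask_of(I[c],"yellow"),proj(c,[*g,pz+12]))
        print(nm,c,*[np.round(v,2) for v in fit(m,lambda p:polys(c,PROF["capvis"],p[0],p[1],pz),list(g),win(s_))])
goto([616,-260.5,95]);
```

```text
t 11.75 pos [455.3, 316.7, 193.0] rot [3.141, 0.01, -3.139] F [0.2, -0.1, -0.4] w 43.4 q [-0.67, 0.53, 0.01, 1.84, 0.0, 0.76, 0.91]
capR2 top [ 616.94 -259.01] 7.23 195.0
capR2 scene [ 615.22 -261.78] 11.43 229.0
goto [616, -260.5, 95] shift [-160.9, -575.6, 96.9] spin 0.2 rows~ 13.8
```

View pics/b4.png

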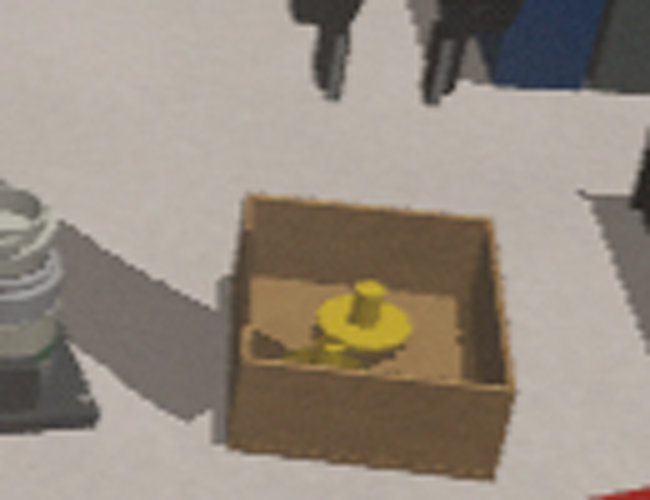

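Two caps are in the box. Now the third.

Call:
step_arm --steps '[{"xyz":[-161,-576,10],"spin":0},{"xyz":[-161,-576,10],"spin":0},{"xyz":[-161,-576,10],"spin":0},{"xyz":[-161,-576,10],"spin":0},{"xyz":[-161,-576,10],"spin":0},{"xyz":[-161,-576,10],"spin":0},{"xyz":[-161,-576,10],"spin":0},{"xyz":[-161,-576,10],"spin":0},{"xyz":[-161,-576,10],"spin":0},{"xyz":[-161,-576,10],"spin":0},{"xyz":[-161,-576,10],"spin":0},{"xyz":[-161,-576,10],"spin":0},{"xyz":[-161,-576,10],"spin":0},{"xyz":[-161,-576,10],"spin":0},{"xyz":[-161,-576,10],"spin":0},{"xyz":[-161,-576,45],"spin":0},{"xyz":[-161,-576,80],"spin":0},{"xyz":[-161,-576,100],"spin":0},{"xyz":[-161,-576,100],"spin":0},{"xyz":[-161,-576,100],"spin":0}]'

```text
t: 13.52
position: [614.5, -260.3, 89.5]
tcp_rot: [-3.139, -0.001, -3.138]
wrist_force: [0.7, -0.1, -0.2]
gripper_width: 43.1
```

Run:
```python
from fit import *
st(); goto([616,-260.5,34])
```

```text
t 13.52 pos [614.5, -260.3, 89.5] rot [-3.139, -0.001, -3.138] F [0.7, -0.1, -0.2] w 43.1 q [0.37, 0.82, -0.02, 1.58, 0.02, 0.75, 1.91]
goto [616, -260.5, 34] shift [-1.6, -0.1, 55.4] spin 0.2 rows~ 1.3
```

Call:
step_arm --steps '[{"xyz":[-1.5,0,30],"spin":0},{"xyz":[-1.5,0,48],"spin":0},{"xyz":[-1.5,0,55],"spin":0},{"xyz":[-1.5,0,55],"spin":0},{"xyz":[-1.5,0,55],"spin":0},{"xyz":[-1.5,0,55],"spin":0}]'

```text
t: 14.02
position: [617.4, -260.9, 36.5]
tcp_rot: [-3.138, 0.002, -3.139]
wrist_force: [-0.0, 0.1, -0.2]
gripper_width: 42.7
```

Call:
step_arm --steps '[{"xyz":[0,0,0],"spin":0},{"xyz":[0,0,0],"spin":0},{"xyz":[0,0,0],"spin":0},{"xyz":[0,0,0],"spin":0},{"xyz":[0,0,0],"spin":0},{"xyz":[0,0,-20],"spin":0},{"xyz":[0,0,-60],"spin":0},{"xyz":[0,0,-100],"spin":0},{"xyz":[0,0,-120],"spin":0},{"xyz":[0,0,-120],"spin":0}]' --jaw 0

```text
t: 14.85
position: [620.7, -262.0, 163.0]
tcp_rot: [-3.134, 0.013, -3.139]
wrist_force: [1.2, -0.8, 0.2]
gripper_width: 13.7
```

Run:
```python
from fit import *
st(); goto([452,370,155]);Sc=capture("scene");T=capture("top");save("r2b",Sc,(150,140,270,260),5);save("r2t",T,(260,150,360,210),7)
```

```text
t 14.85 pos [620.7, -262.0, 163.0] rot [-3.134, 0.013, -3.139] F [1.2, -0.8, 0.2] w 13.7 q [0.37, 0.73, -0.02, 1.53, 0.02, 0.87, 1.91]
goto [452, 370, 155] shift [166.9, 632.6, 1.2] spin 0.2 rows~ 15.2
```

View pics/r2b.png

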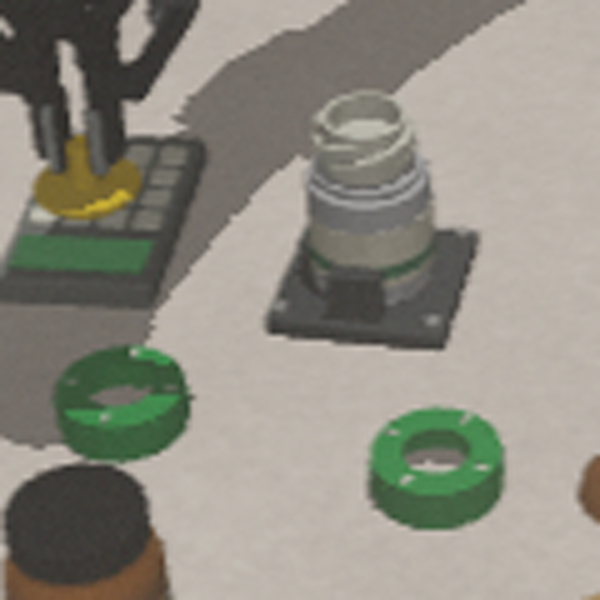

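The third cap is in the hand and ring 2 is bare at crop (122,405). Heading to the box.

Call:
step_arm --steps '[{"xyz":[167,633,-12],"spin":0},{"xyz":[167,633,-12],"spin":0},{"xyz":[167,633,-12],"spin":0},{"xyz":[167,633,-12],"spin":0},{"xyz":[167,633,-12],"spin":0},{"xyz":[167,633,-12],"spin":0},{"xyz":[167,633,-12],"spin":0},{"xyz":[167,633,-12],"spin":0},{"xyz":[167,633,-12],"spin":0},{"xyz":[167,633,-12],"spin":0},{"xyz":[167,633,-12],"spin":0},{"xyz":[167,633,-12],"spin":0},{"xyz":[167,633,-12],"spin":0},{"xyz":[167,633,-12],"spin":0},{"xyz":[167,633,-12],"spin":0},{"xyz":[167,633,-12],"spin":0},{"xyz":[167,633,20],"spin":0},{"xyz":[167,633,60],"spin":0},{"xyz":[167,633,75],"spin":0},{"xyz":[167,633,75],"spin":0}]'

```text
t: 16.62
position: [444.8, 368.5, 73.8]
tcp_rot: [-3.13, -0.005, -3.138]
wrist_force: [-0.3, -1.0, -1.0]
gripper_width: 13.9
```

Run:
```python
from fit import *
st(); Sc=capture("scene");save("b5",Sc,(330,100,460,220),5)
```

```text
t 16.62 pos [444.8, 368.5, 73.8] rot [-3.13, -0.005, -3.138] F [-0.3, -1.0, -1.0] w 13.9 q [-0.77, 0.74, 0.04, 1.84, -0.03, 0.57, 0.86]
```

View pics/b5.png

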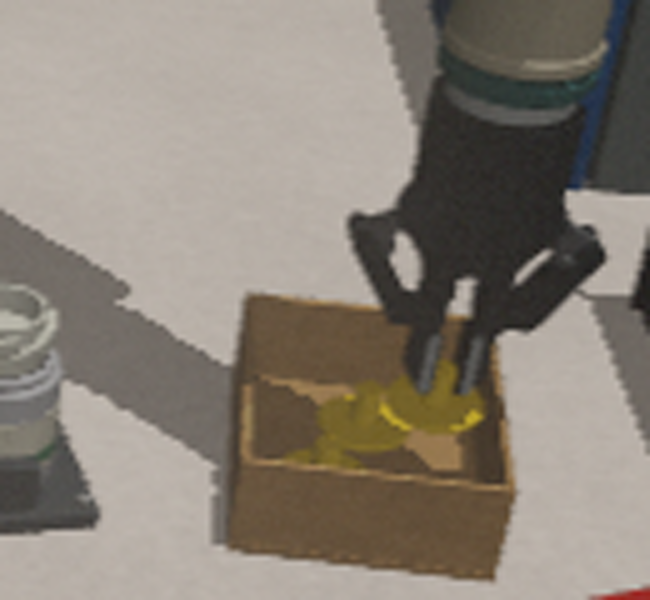

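The cap is over clear floor inside the right part of the box (430,410). Lower a little and release.

Call:
step_arm --steps '[{"xyz":[-10,-3,10],"spin":0},{"xyz":[-10,-3,17],"spin":0},{"xyz":[-10,-3,17],"spin":0}]'

```text
t: 16.92
position: [456.6, 365.6, 58.7]
tcp_rot: [-3.131, -0.002, -3.14]
wrist_force: [0.4, -0.0, -0.2]
gripper_width: 13.6
```

Call:
step_arm --steps '[{"xyz":[0,0,0],"spin":0},{"xyz":[0,0,0],"spin":0},{"xyz":[0,0,0],"spin":0},{"xyz":[0,0,0],"spin":0},{"xyz":[0,0,-40],"spin":0},{"xyz":[0,0,-80],"spin":0},{"xyz":[0,0,-115],"spin":0},{"xyz":[0,0,-120],"spin":0},{"xyz":[0,0,-120],"spin":0}]' --jaw 0.5

```text
t: 17.67
position: [458.3, 368.3, 182.0]
tcp_rot: [-3.136, 0.003, -3.14]
wrist_force: [-0.5, -0.8, -0.4]
gripper_width: 42.3
```

Run:
```python
from fit import *
st(); T=capture("top");Sc=capture("scene");I={"top":T,"scene":Sc};save("b6",Sc,(330,120,460,220),5);save("all",Sc,(130,120,460,290),2.4)
for nm,px in(("dA",{"top":(226,187),"scene":(312,224)}),("dB",{"top":(182,180),"scene":(371,236)})):
    for c in I:
        m=I[c].max(2)<100; m,ce,s_=comp(m,px[c]); g=ray(c,ce,19)[:2]
        print(nm,c,s_,ce,*[np.round(v,2) for v in fit(m,lambda p:polys(c,PROF["knob"],p[0],p[1],0),list(g),win(s_))])
goto([636.5,237,90]);
```

```text
t 17.67 pos [458.3, 368.3, 182.0] rot [-3.136, 0.003, -3.14] F [-0.5, -0.8, -0.4] w 42.3 q [-0.76, 0.6, 0.05, 1.75, -0.03, 0.8, 0.87]
dA top [223 185   5   4  16] [225.    186.625] [609.67  95.77] 1.8 16.0
dA scene [309 221   6   9  42] [311.80952381 225.35714286] [608.    93.26] 5.82 42.0
dB top [179 177   6   5  21] [181.47619048 179.0952381 ] [636.56 238.19] 1.45 21.0
dB scene [367 232   6   9  46] [369.80434783 236.13043478] [635.35 235.74] 4.72 46.0
goto [636.5, 237, 90] shift [-180.2, -129.0, 89.3] spin 0.1 rows~ 4.3
```

View pics/all.png

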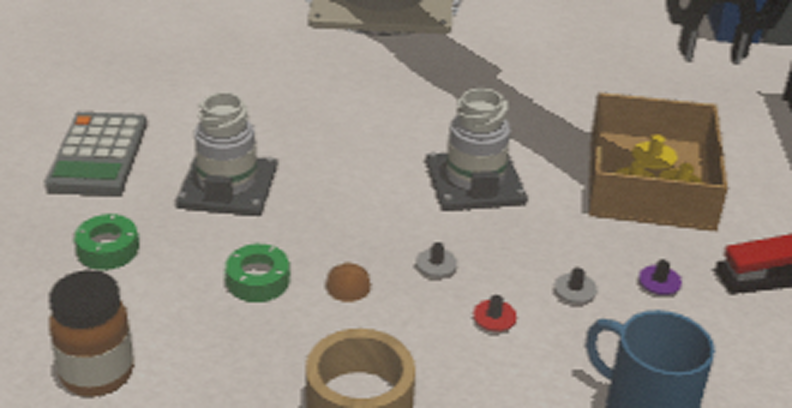

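All three caps are in the box. Disk candidates in this crop are grey (437,260), grey (575,287), red (495,315) and purple (660,278). The two grey ones match "steel", which the earlier sc_disks crop confirms. I'll take the grey at (575,287), world (636,237), first.

Call:
step_arm --steps '[{"xyz":[-180,-130,40],"spin":0},{"xyz":[-180,-130,60],"spin":0},{"xyz":[-180,-130,90],"spin":0},{"xyz":[-180,-130,110],"spin":0},{"xyz":[-180,-130,110],"spin":0},{"xyz":[-180,-130,110],"spin":0},{"xyz":[-180,-130,110],"spin":0},{"xyz":[-180,-130,110],"spin":0}]'

```text
t: 18.43
position: [635.2, 231.3, 64.4]
tcp_rot: [-3.126, -0.009, 3.139]
wrist_force: [-0.4, 0.7, 0.6]
gripper_width: 42.7
```

Run:
```python
from fit import *
st(); goto([636.3,237,17])
```

```text
t 18.43 pos [635.2, 231.3, 64.4] rot [-3.126, -0.009, 3.139] F [-0.4, 0.7, 0.6] w 42.7 q [-0.41, 0.87, 0.02, 1.55, -0.01, 0.74, 1.18]
goto [636.3, 237, 17] shift [-1.6, 6.5, 47.3] spin -0.2 rows~ 1.1
```

Call:
step_arm --steps '[{"xyz":[-1.5,6,20],"spin":0},{"xyz":[-1.5,6,35],"spin":0},{"xyz":[-1.5,6,40],"spin":0},{"xyz":[-1.5,6,42],"spin":0},{"xyz":[-1.5,6,42],"spin":0},{"xyz":[-1.5,6,42],"spin":0},{"xyz":[-1.5,6,42],"spin":0}]'

```text
t: 19.02
position: [636.9, 237.1, 23.5]
tcp_rot: [-3.127, -0.008, 3.139]
wrist_force: [-0.1, -0.6, 0.2]
gripper_width: 42.6
```

Run:
```python
from fit import *
st(); goto([636.3,237,17])
```

```text
t 19.02 pos [636.9, 237.1, 23.5] rot [-3.127, -0.008, 3.139] F [-0.1, -0.6, 0.2] w 42.6 q [-0.42, 0.92, 0.02, 1.55, -0.01, 0.68, 1.18]
goto [636.3, 237, 17] shift [0.6, 0.0, 6.5] spin -0.1 rows~ 0.2
```

Call:
step_arm --steps '[{"xyz":[0,0,5],"spin":0},{"xyz":[0,0,5],"spin":0},{"xyz":[0,0,5],"spin":0},{"xyz":[0,0,5],"spin":0},{"xyz":[0,0,5],"spin":0},{"xyz":[0,0,5],"spin":0}]' --jaw 0

```text
t: 19.52
position: [636.9, 236.9, 18.7]
tcp_rot: [-3.127, -0.008, 3.139]
wrist_force: [0.1, -0.5, 2.5]
gripper_width: 11.6
```

Run:
```python
from fit import *
st()
```

```text
t 19.52 pos [636.9, 236.9, 18.7] rot [-3.127, -0.008, 3.139] F [0.1, -0.5, 2.5] w 11.6 q [-0.42, 0.93, 0.02, 1.55, -0.01, 0.67, 1.18]
```

Call:
step_arm --steps '[{"xyz":[0,0,0],"spin":0},{"xyz":[0,0,0],"spin":0},{"xyz":[0,0,0],"spin":7},{"xyz":[0,0,0],"spin":14},{"xyz":[0,0,0],"spin":21},{"xyz":[0,0,0],"spin":28},{"xyz":[0,0,0],"spin":35},{"xyz":[0,0,0],"spin":42},{"xyz":[0,0,0],"spin":49},{"xyz":[0,0,0],"spin":56},{"xyz":[0,0,0],"spin":63},{"xyz":[0,0,0],"spin":70},{"xyz":[0,0,0],"spin":77},{"xyz":[0,0,0],"spin":84},{"xyz":[0,0,0],"spin":90},{"xyz":[0,0,0],"spin":90},{"xyz":[0,0,0],"spin":90}]' --jaw 0.4

```text
t: 20.93
position: [636.8, 237.2, 18.5]
tcp_rot: [-3.134, 0.015, 1.572]
wrist_force: [-0.4, 0.7, 0.4]
gripper_width: 34.2
```

Run:
```python
from fit import *
st()
```

```text
t 20.93 pos [636.8, 237.2, 18.5] rot [-3.134, 0.015, 1.572] F [-0.4, 0.7, 0.4] w 34.2 q [-0.64, 0.98, 0.43, 1.56, -0.52, 0.73, 0.02]
```

Call:
step_arm --steps '[{"xyz":[0,0,0],"spin":0},{"xyz":[0,0,0],"spin":0},{"xyz":[0,0,0],"spin":0},{"xyz":[0,0,0],"spin":0},{"xyz":[0,0,0],"spin":0},{"xyz":[0,0,0],"spin":0}]' --jaw 0

```text
t: 21.43
position: [636.7, 237.2, 18.5]
tcp_rot: [-3.134, 0.015, 1.572]
wrist_force: [-1.6, -0.0, 0.3]
gripper_width: 11.7
```

Run:
```python
from fit import *
st(); T=capture("top");Sc=capture("scene");save("d1",Sc,(310,160,420,260),6)
```

```text
t 21.43 pos [636.7, 237.2, 18.5] rot [-3.134, 0.015, 1.572] F [-1.6, -0.0, 0.3] w 11.7 q [-0.64, 0.98, 0.43, 1.56, -0.52, 0.73, 0.02]
```

View pics/d1.png

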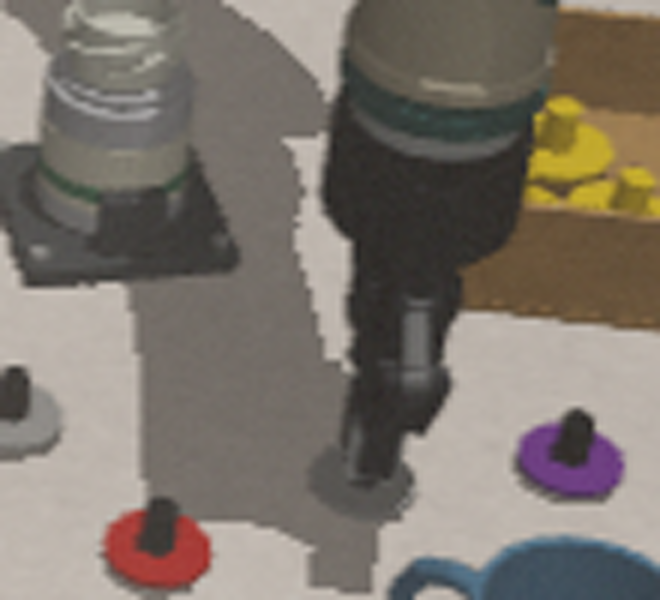

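The disk is gripped and centred on both axes, with the grey flange at crop (360,485). Lifting it to hover over the left canister.

Call:
step_arm --steps '[{"xyz":[0,0,-40],"spin":0},{"xyz":[0,0,-80],"spin":0},{"xyz":[0,0,-120],"spin":0},{"xyz":[0,0,-150],"spin":0},{"xyz":[-25,-45,-152],"spin":0},{"xyz":[-45,-81,-152],"spin":0},{"xyz":[-66,-118,-152],"spin":0},{"xyz":[-86,-154,-152],"spin":0},{"xyz":[-98,-175,-152],"spin":0},{"xyz":[-102,-182,-152],"spin":0},{"xyz":[-102,-182,-152],"spin":0},{"xyz":[-102,-182,-152],"spin":0},{"xyz":[-102,-182,-152],"spin":0},{"xyz":[-102,-182,-152],"spin":0},{"xyz":[-102,-182,-152],"spin":0}]'

```text
t: 22.78
position: [457.2, 137.8, 173.2]
tcp_rot: [-3.135, 0.015, 1.573]
wrist_force: [-0.3, -1.3, -0.1]
gripper_width: 11.6
```

Run:
```python
from fit import *
st(); T=capture("top");Sc=capture("scene");save("h1",Sc,(280,110,380,210),6);save("h1t",T,(160,190,260,270),7)
```

```text
t 22.78 pos [457.2, 137.8, 173.2] rot [-3.135, 0.015, 1.573] F [-0.3, -1.3, -0.1] w 11.6 q [-0.73, 0.53, 0.54, 2.05, -0.41, 0.68, 0.08]
```

View pics/h1.png

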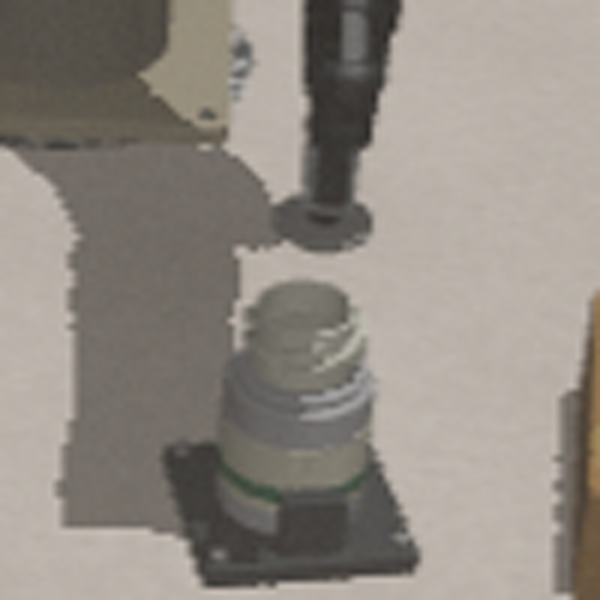

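View pics/h1t.png

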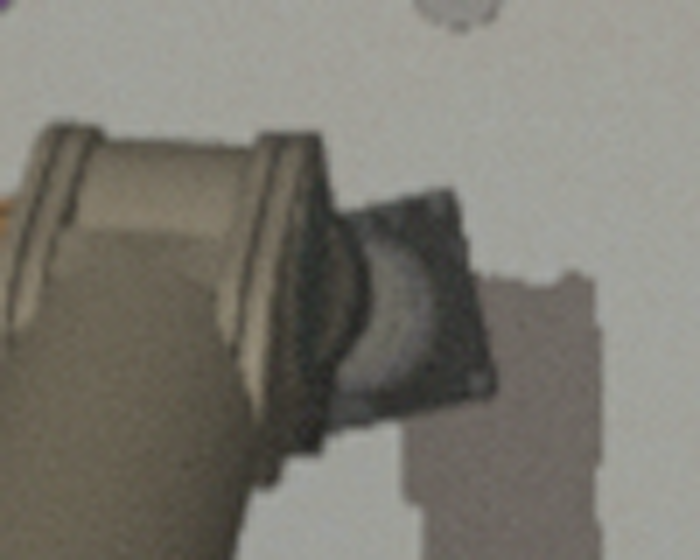

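```bash
cat >> fit.py <<'E'
def ov(img,cam,crop,sc,items,name):
    l,t,r,b=crop; im=cv2.resize(img[t:b,l:r],None,fx=sc,fy=sc,interpolation=cv2.INTER_CUBIC)
    for (r_,x,y,z,col) in items:
        P=np.c_[x+r_*np.cos(_c),y+r_*np.sin(_c),np.full(48,z)]; u=(projs(cam,P)+.5-[l,t])*sc
        cv2.polylines(im,[np.round(u*8).astype(np.int32)],True,col,1,cv2.LINE_AA,3)
    cv2.imwrite('pics/'+name+'.png',im[:,:,::-1])
E
python3 - <<'E'
from fit import *
Sc=capture("scene"); p=sense()["position"]
R=(255,0,0);G=(0,255,0);B=(0,0,255)
ov(Sc,"scene",(300,135,365,215),8,[(22,p[0],p[1],p[2]-9.5,R),(22,p[0],p[1],p[2]-13.5,R),(23,454,134.3,116,G),(20,454,134.3,116,G),(34,454,134.3,80,B),(34,454,134.3,12,B)],"ov1")
np.save("p.npy",p)
E
```

```text
(no output)
```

View pics/ov1.png

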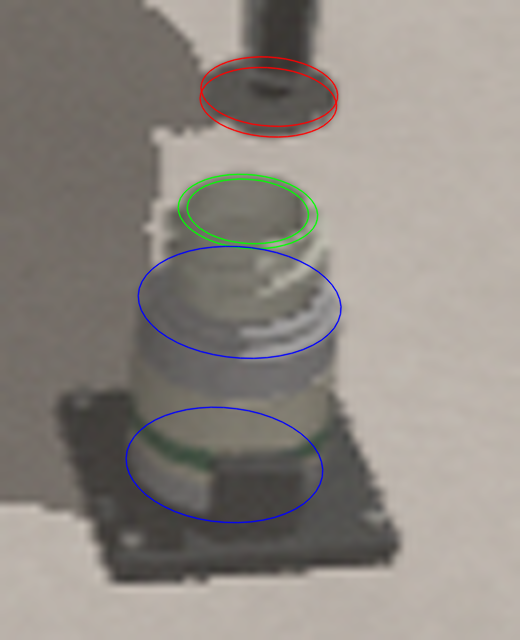

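Run:
```python
from fit import *
Sc=capture("scene"); T=capture("top"); p=sense()["position"]; print(p)
a=Sc.astype(float).mean(2)
c0=proj("scene",[p[0],p[1],p[2]-11.5]); print(c0)
print(np.round(a[int(c0[1])-8:int(c0[1])+9,int(c0[0])-14:int(c0[0])+14]).astype(int))
```

```text
[456.17137558 137.33133502 173.24703665]
[332.99106363 146.41605749]
[[108 108 108 110 165 179 178 178 178 177 178 178 125  91  75  57  54  57
   59  58  86 128 166 177 177 177 178 179]
 [108 108 110 111 110 166 178 176 175 176 178 177 125  91  74  61  57  54
   59  57  88 144 171 176 176 175 177 177]
 [108 109 109 108 109 108 164 175 178 179 180 176 126  89  73  56  51  57
   58  60  89 145 169 175 174 174 176 179]
 [109 111 108 109 110 107 162 175 178 177 176 177 141 105  71  55  56  57
   56  61  88 160 173 175 173 178 177 177]
 [110 110 107 107 107 108 110 162 176 176 148 118  94  85  64  56  59  58
   58  62  88 159 175 174 175 176 176 177]
 [109 109 108 109 107 110 112 163 149 106  86  84  93  89  65  54  58  54
   55  68  87 123 165 178 177 176 175 175]
 [108 111 108 110 108 107 108 103  89  86  83  81  88  95  88  86  84  76
   73  85  91  87 101 163 175 173 173 175]
 [107 109 110 107 107 106 109  96  86  86  85  83  85  69  66  69  69  79
   87  92  86  84  88 123 163 174 174 177]
 [108 105 107 105 106 107 107  93  86  83  85  85  83  71  58  51  55  55
   68  83  86  87  87
[... 258 characters left out ...]
108 108 107 109 109 107 108 107  95  86  89  86  85  85  85  85  85  86
   85  86  84 116 104 142 172 178 178 177]
 [108 106 105 107 107 107 107 106 107 161 149 102  87  91  88  91  90  90
   93  94  92 125 127 165 177 175 175 175]
 [107 157 172 136 105 162 137 162 174 175 176 158 119 106  91  86  88  90
  105 125 148 169 175 176 177 177 178 178]
 [109 160 174 174 174 176 177 176 175 174 173 173 175 173 174 159 151 169
  176 176 176 176 176 175 176 175 176 177]
 [108 107 160 176 173 176 177 178 178 175 176 175 176 176 176 175 176 176
  177 177 177 178 179 176 176 175 174 176]
 [107 110 161 174 175 174 176 178 180 180 177 175 173 175 174 175 175 175
  175 177 177 178 179 179 179 177 177 178]]
```

Run:
```python
from fit import *
ps=[]; res=[]
for k in range(2):
    Sc=capture("scene"); p=sense()["position"]; ps.append(p)
    a=Sc.astype(float).mean(2); c0=proj("scene",[p[0],p[1],p[2]-11.5])
    thr=np.where(np.arange(512)<c0[0]-1,98,130)[None,:].repeat(384,0)
    m=a<thr; 
    w=(int(c0[0])-14,int(c0[1])-1,int(c0[0])+14,int(c0[1])+9)
    m[:, :]&=True
    r=fit(m,lambda q:polys("scene",[(22,-13.5,-9.5),(18,-18.5,-13.5)],q[0],q[1],p[2]),[p[0],p[1]],w); print(r, r[0]-p[:2])
print(np.mean(ps,0))
# holder refit scene w/ both cans with exact fit using lower part only, images before
```

```text
(array([451.24763406, 137.94893036]), np.float64(3.5035755478662054), np.float64(96.0)) [-4.8367691   0.66147995]
(array([450.64135936, 137.90510078]), np.float64(3.4359246443675513), np.float64(95.0)) [-5.42300701  0.62623787]
[456.07438477 137.28315666 173.29853819]
```

Run:
```python
from fit import *
np.set_printoptions(linewidth=250)
g=lambda n:cv2.imread('pics/%s.png'%n)[2::5,2::5,::-1].astype(int)
s=g("sc_cans"); t=g("t_cans")
l,tp=195,145
# open can: cols 300..352
for r in (160,163,166,170,174,178,182,186,190): print(r, s[r-tp,312-l:350-l].mean(1).round().astype(int))
print("capped can")
for r in (166,170,174,178,182,186,190): print(r, s[r-tp,207-l:242-l].mean(1).round().astype(int))
```

```text
160 [174 173 174 176 174 174 173 175 175 173 173 141 117 120 121 123 123 122 121 120 119 113 112 111 106  97 161 176 175 174 173 174 174 173 176 176 177 174]
163 [175 177 175 174 173 174 175 174 155 151 124 115 152 168 173 174 175 176 176 175 177 176 161 124 102 122 159 166 176 177 175 175 176 175 176 175 175 172]
166 [178 177 175 175 177 177 176 176 133 101 100 102 104 108 109 113 113 120 121 122 121 124 123 124 123 119 150 173 146 165 178 178 177 176 178 178 179 177]
170 [178 179 178 179 177 171 125  92  95  92  97 102 106 112 112 109 115 116 115 116 114 112 160 157 127 117 114 118 146 173 180 179 178 177 178 176 176 175]
174 [175 175 174 176 177 126 117 146 114 110 139 117  96  99 107 113 115 117 118 117 117 117 116 110 100 141 155 147 142 152 166 173 175 176 178 177 177 179]
178 [176 175 176 176 150 102  86  87  90  95 100 113 146 156 155 154 125 111 100 119 125 137 151 156 159 151 131 113 104 101 164 179 179 180 178 177 175 177]
182 [176 178 176 175 139  99  96 101 100  98  98 100 104 102 104 106 107 108 108 110 112 110 110 109 108 109 107 133 126 122 164 176 177 177 175 176 177
[... 654 characters left out ...]
107  97 101 108 111 116 117 117 117 117 119 118 116 115 113 113 109 103 100 144 135 133 141 170 178 177 174 173 171]
178 [178 177 177 177 130 114 147 144 112 100 103 120 132 143 149 150 150 147 147 134 126 115 102 115 147 149 125 103  96 143 171 176 175 177 175]
182 [175 177 178 177 130  94  93  95 100 101 104 106 106 108 109 108 108 107 112 110 110 110 109 109 108 107 103 115 119 131 166 179 178 178 176]
186 [179 179 180 137  87  96 102 104 107 121 116 120 113 106 108 108 109 112 122 129 118 125 121 119 116 116 111 109 105  97  82  80  81  81 113]
190 [174 157 112  81  70  65  86 102 106 110 113 114 115 114 114 115 117 121 121 124 120 120 119 118 118 115 107  88  72  78  81  81  80  81  79]
```

Run:
```python
from fit import *
g=lambda n:cv2.imread('pics/%s.png'%n)[2::5,2::5,::-1].astype(int)
full=np.full((384,512),175.); full[145:215,195:355]=g("sc_cans").mean(2)
from scipy.ndimage import binary_fill_holes
m=binary_fill_holes(full<148)
def model(q): return boxpoly("scene",*q)+polys("scene",[(34,12,80),(30,80,86),(23,86,116)],q[0],q[1],0)
for nm,g0,c0,c1 in(("open",[454,134,.22],300,352),("cap",[491,-149,-.03],198,252)):
    for r0 in(177,):
        print(nm,r0,fit(m,model,g0,(c0,r0,c1,214)))
    # body only rows
    mb=m.copy()
    w=(c0,178,c1,186 if nm=="open" else 185)
    f=lambda y,x:np.sum((soft(model([x,y,g0[2]]),w)-mb[w[1]:w[3],w[0]:w[2]])**2)
    ys=np.arange(g0[1]-6,g0[1]+6,.5); print(nm,"body-only y",ys[np.argmin([f(y,g0[0]) for y in ys])])
```

```text
open 177 (array([4.52886623e+02, 1.33637778e+02, 2.23209215e-01]), np.float64(13.1121414840446), np.float64(1048.0))
open body-only y 134.0
cap 177 (array([ 4.88924049e+02, -1.50299939e+02, -5.79076894e-02]), np.float64(12.746282199154171), np.float64(1092.0))
cap body-only y -150.0
```

Call:
step_arm --steps '[{"xyz":[-2.3,-1.8,15],"spin":0},{"xyz":[-2.3,-1.8,30],"spin":0},{"xyz":[-2.3,-1.8,34],"spin":0},{"xyz":[-2.3,-1.8,34],"spin":0},{"xyz":[-2.3,-1.8,34],"spin":0},{"xyz":[-2.3,-1.8,34],"spin":0},{"xyz":[-2.3,-1.8,34],"spin":0}]'

```text
t: 23.72
position: [454.6, 134.7, 140.0]
tcp_rot: [-3.135, 0.014, 1.572]
wrist_force: [0.6, 0.2, -0.4]
gripper_width: 11.7
```

Run:
```python
from fit import *
st();Sc=capture("scene");p=sense()["position"];print(p)
R=(255,0,0);G=(0,255,0)
save("h2",Sc,(300,130,365,190),9)
```

```text
t 23.72 pos [454.6, 134.7, 140.0] rot [-3.135, 0.014, 1.572] F [0.6, 0.2, -0.4] w 11.7 q [-0.69, 0.58, 0.49, 2.09, -0.46, 0.59, 0.12]
[454.47864673 134.67406611 139.9672118 ]
```

View pics/h2.png

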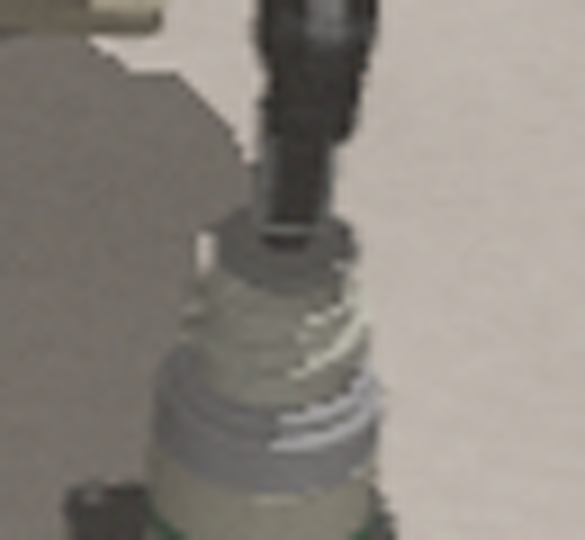

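Run:
```python
from fit import *
for xy in((454.5,134.7),(454,133)):
    print(xy,[ ((proj("scene",[*xy,z])+.5-[300,130])*9).round(0).tolist() for z in(127,116,105,70)])
Sc=capture("scene"); np.set_printoptions(linewidth=250); a=Sc.mean(2).round().astype(int)
for r in range(152,190,2): print(r,a[r,312:348])
```

```text
(454.5, 134.7) [[283.0, 251.0], [280.0, 283.0], [277.0, 314.0], [268.0, 412.0]]
(454, 133) [[277.0, 250.0], [274.0, 282.0], [271.0, 313.0], [262.0, 411.0]]
152 [106 107 107 107 106 107 106 106 106 106 107 108 107 107 107 103  93  83  64  56  50  54  52  65 107 164 177 176 175 175 175 176 175 177 176 176]
154 [107 108 107 108 106 107 106 108 108 108 106 105  96  89  83  82  94  80  61  54  53  54  54  77  88 103 146 172 180 179 179 178 177 178 179 176]
156 [107 106 108 106 106 106 105 106 105 106 161 133  89  83  84  83  84  62  48  59  61  58  72  81  85  83  83 143 171 178 180 177 179 179 180 180]
158 [105 106 108 108 106 109 109 107 108 107 163 137  92  83  83  83  84  82  83  86  84  85  84  85  84  83  84 114 166 177 176 176 177 178 178 178]
160 [107 110 107 109 110 110 106 109 107 108 121 107 103  96  87  87  87  88  84  82  83  81  87  87  90  89 123 168 179 178 178 177 177 176 177 180]
162 [110 108 108 107 106 108 109 107 102  99  90  96 106 114 113 109 110 103  95  89  93  90  96 103 103  95 140 157 177 178 176 178 179 178 180 179]
164 [111 107 111 110 109 109 108 108 113 119
[... 1205 characters left out ...]
100 101 101 101 101 103 106 108 110 112 110 110 112 111 109 109 108 104 129 169 179 180 181 182 182]
182 [110 111 109 110  96  93  97 101  99  99  99 100 101 101 104 104 106 108 111 111 113 112 111 111 110 108 110 134 128 124 167 180 180 179 180 179]
184 [ 62  64  62  59  76  89  96 101 103 105 108 110 110 109 105 107 107 109 110 110 111 113 123 120 115 119 121 117 112  96 165 181 182 181 181 180]
186 [ 64  63  63  61  62  88  97 103 104 107 111 111 112 113 113 114 117 122 118 118 118 121 120 124 123 121 118 116 113  93 118 170 181 183 183 183]
188 [ 61  63  63  63  72  65  70  95 102 107 109 113 112 114 113 116 117 119 120 116 120 122 122 123 124 121 118 116  89  80  80 118 168 180 181 182]
```

Call:
step_arm --steps '[{"xyz":[-0.6,-0.5,3],"spin":0},{"xyz":[-0.6,-0.5,5],"spin":0},{"xyz":[-0.6,-0.5,7],"spin":0},{"xyz":[-0.6,-0.5,9],"spin":0},{"xyz":[-0.6,-0.5,10],"spin":0},{"xyz":[-0.6,-0.5,10],"spin":0},{"xyz":[-0.6,-0.5,10],"spin":0}]'

```text
t: 24.4
position: [453.8, 133.9, 129.8]
tcp_rot: [-3.135, 0.014, 1.572]
wrist_force: [-0.0, 0.0, -0.7]
gripper_width: 11.6
```

Run:
```python
from fit import *
st();Sc=capture("scene");save("h3",Sc,(300,130,365,190),9)
```

```text
t 24.4 pos [453.8, 133.9, 129.8] rot [-3.135, 0.014, 1.572] F [-0.0, 0.0, -0.7] w 11.6 q [-0.67, 0.59, 0.47, 2.1, -0.47, 0.56, 0.14]
```

View pics/h3.png

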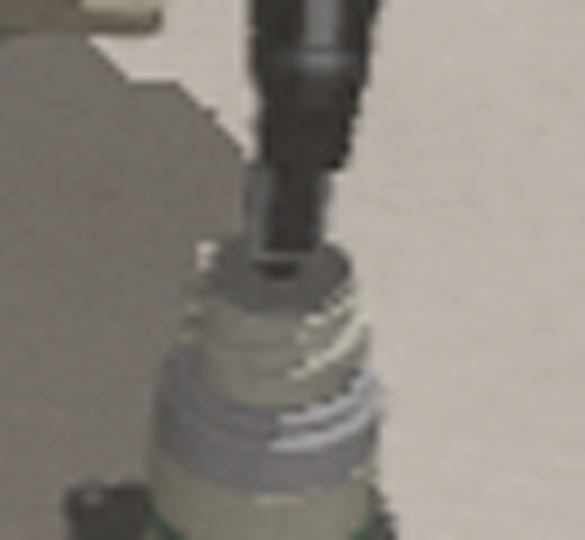

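Call:
step_arm --steps '[{"xyz":[0,0,1.5],"spin":0},{"xyz":[0,0,3],"spin":0},{"xyz":[0,0,3],"spin":0},{"xyz":[0,0,3],"spin":0}]'

```text
t: 24.78
position: [454.1, 134.0, 128.9]
tcp_rot: [-3.136, 0.012, 1.571]
wrist_force: [-5.6, -1.1, 24.5]
gripper_width: 11.7
```

Firm contact (24 N) came at TCP z 128.9, about the height expected with the flange on the rim. Release and rise.

Call:
step_arm --steps '[{"xyz":[0,0,-1],"spin":0},{"xyz":[0,0,-1],"spin":0},{"xyz":[0,0,-1],"spin":0},{"xyz":[0,0,-1],"spin":0},{"xyz":[0,0,-30],"spin":0},{"xyz":[0,0,-60],"spin":0},{"xyz":[0,0,-70],"spin":0},{"xyz":[0,0,-70],"spin":0},{"xyz":[0,0,-70],"spin":0}]' --jaw 0.4

```text
t: 25.53
position: [454.3, 135.1, 198.6]
tcp_rot: [-3.136, 0.012, 1.572]
wrist_force: [0.7, 0.2, -0.2]
gripper_width: 34.2
```

Run:
```python
from fit import *
st();Sc=capture("scene");save("h4",Sc,(300,130,365,190),9);goto([609,94.5,90],np.pi/2); goto([609,94.5,90])
```

```text
t 25.53 pos [454.3, 135.1, 198.6] rot [-3.136, 0.012, 1.572] F [0.7, 0.2, -0.2] w 34.2 q [-0.75, 0.49, 0.57, 2.03, -0.38, 0.73, 0.05]
goto [609, 94.5, 90] shift [-39.3, 156.1, 107.3] spin 0.1 rows~ 3.7
goto [609, 94.5, 90] shift [-39.3, 156.1, 107.3] spin -89.9 rows~ 12.6
```

View pics/h4.png

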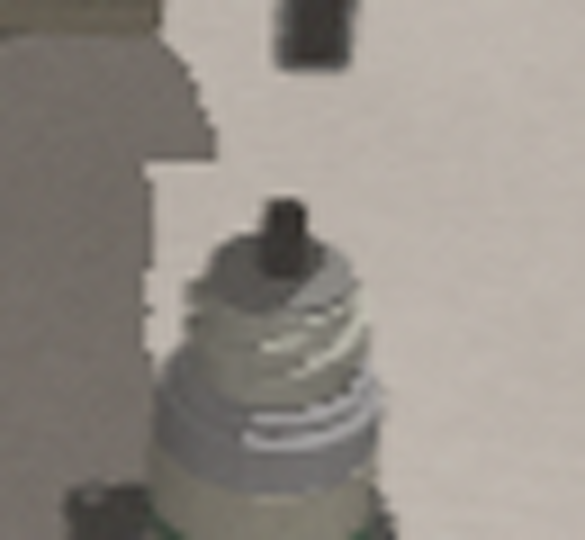

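Disk 1 is seated flat on the left canister, with its knob upright at (285,235). Now disk 2, the grey one at world (609,94.5).

Call:
step_arm --steps '[{"xyz":[-11,40,0],"spin":0},{"xyz":[-21,80,0],"spin":0},{"xyz":[-31,120,30],"spin":0},{"xyz":[-40,155,60],"spin":0},{"xyz":[-40,155,100],"spin":0},{"xyz":[-40,155,135],"spin":0},{"xyz":[-40,155,145],"spin":0},{"xyz":[-40,155,145],"spin":0},{"xyz":[-40,155,145],"spin":0},{"xyz":[-40,155,145],"spin":0}]'

```text
t: 26.42
position: [608.6, 93.6, 54.2]
tcp_rot: [-3.137, 0.012, 1.572]
wrist_force: [-0.4, -0.5, 1.7]
gripper_width: 34.4
```

Run:
```python
from fit import *
st();goto([609,94.5,18.5],np.pi/2)
```

```text
t 26.42 pos [608.6, 93.6, 54.2] rot [-3.137, 0.012, 1.572] F [-0.4, -0.5, 1.7] w 34.4 q [-0.46, 0.86, 0.42, 1.75, -0.51, 0.65, 0.26]
goto [609, 94.5, 18.5] shift [1.4, 0.5, 35.6] spin 0.1 rows~ 0.9
```

Call:
step_arm --steps '[{"xyz":[1,0.5,20],"spin":0},{"xyz":[1,0.5,32],"spin":0},{"xyz":[1,0.5,35],"spin":0},{"xyz":[1,0.5,35],"spin":0},{"xyz":[1,0.5,35],"spin":0}]'

```text
t: 26.83
position: [609.3, 94.2, 20.0]
tcp_rot: [-3.138, 0.012, 1.572]
wrist_force: [0.8, -0.4, 0.2]
gripper_width: 34.5
```

Call:
step_arm --steps '[{"xyz":[0,0,0],"spin":0},{"xyz":[0,0,0],"spin":0},{"xyz":[0,0,0],"spin":0},{"xyz":[0,0,0],"spin":0},{"xyz":[0,0,0],"spin":0}]' --jaw 0

```text
t: 27.25
position: [609.9, 94.2, 21.0]
tcp_rot: [-3.139, 0.012, 1.572]
wrist_force: [-1.5, -0.1, 5.7]
gripper_width: 11.2
```

Call:
step_arm --steps '[{"xyz":[0,0,0],"spin":0},{"xyz":[0,0,0],"spin":0},{"xyz":[0,0,0],"spin":-7},{"xyz":[0,0,0],"spin":-14},{"xyz":[0,0,0],"spin":-21},{"xyz":[0,0,0],"spin":-28},{"xyz":[0,0,0],"spin":-35},{"xyz":[0,0,0],"spin":-42},{"xyz":[0,0,0],"spin":-49},{"xyz":[0,0,0],"spin":-56},{"xyz":[0,0,0],"spin":-63},{"xyz":[0,0,0],"spin":-70},{"xyz":[0,0,0],"spin":-77},{"xyz":[0,0,0],"spin":-84},{"xyz":[0,0,0],"spin":-90},{"xyz":[0,0,0],"spin":-90},{"xyz":[0,0,0],"spin":-90}]' --jaw 0.4

```text
t: 28.67
position: [609.8, 94.0, 20.9]
tcp_rot: [-3.13, -0.003, 3.14]
wrist_force: [-0.1, -0.0, 0.5]
gripper_width: 34.2
```

Call:
step_arm --steps '[{"xyz":[0,0,0],"spin":0},{"xyz":[0,0,0],"spin":0},{"xyz":[0,0,0],"spin":0},{"xyz":[0,0,0],"spin":0},{"xyz":[0,0,0],"spin":0}]' --jaw 0

```text
t: 29.08
position: [609.8, 94.0, 20.8]
tcp_rot: [-3.13, -0.003, 3.139]
wrist_force: [-0.2, 0.3, -0.7]
gripper_width: 11.1
```

Run:
```python
from fit import *
st();goto([490.3,-149.8,170]); Sc=capture("scene");save("d2",Sc,(260,160,370,260),6)
```

```text
t 29.08 pos [609.8, 94.0, 20.8] rot [-3.13, -0.003, 3.139] F [-0.2, 0.3, -0.7] w 11.1 q [-0.2, 0.86, 0.0, 1.75, 0.02, 0.54, 1.35]
goto [490.3, -149.8, 170] shift [119.4, -245.8, -146.0] spin -0.1 rows~ 5.8
```

View pics/d2.png

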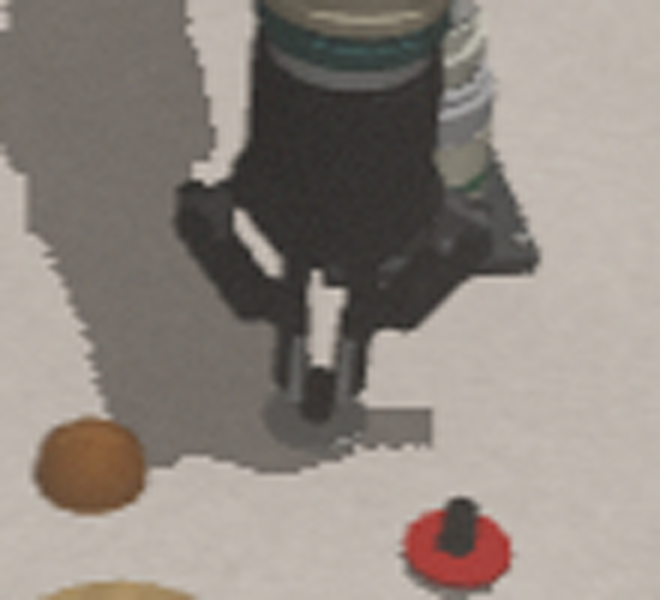

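Call:
step_arm --steps '[{"xyz":[0,0,-40],"spin":0},{"xyz":[0,0,-80],"spin":0},{"xyz":[0,0,-120],"spin":0},{"xyz":[0,0,-145],"spin":0},{"xyz":[18,-37,-145],"spin":0},{"xyz":[36,-74,-145],"spin":0},{"xyz":[54,-111,-145],"spin":0},{"xyz":[72,-148,-145],"spin":0},{"xyz":[90,-185,-145],"spin":0},{"xyz":[105,-216,-145],"spin":0},{"xyz":[116,-238,-145],"spin":0},{"xyz":[120,-244,-145],"spin":0},{"xyz":[120,-244,-145],"spin":0},{"xyz":[120,-244,-145],"spin":0},{"xyz":[120,-244,-145],"spin":0},{"xyz":[120,-244,-145],"spin":0}]'

```text
t: 30.47
position: [490.7, -146.0, 168.9]
tcp_rot: [-3.131, -0.002, -3.141]
wrist_force: [0.3, -0.9, -1.7]
gripper_width: 11.2
```

Run:
```python
from fit import *
st();goto([490,-150.2,137])
```

```text
t 30.47 pos [490.7, -146.0, 168.9] rot [-3.131, -0.002, -3.141] F [0.3, -0.9, -1.7] w 11.2 q [0.24, 0.52, -0.02, 1.96, 0.04, 0.66, 1.77]
goto [490, -150.2, 137] shift [0.7, -3.8, 32.0] spin 0.1 rows~ 0.8
```

Call:
step_arm --steps '[{"xyz":[0.7,-3.8,10],"spin":0},{"xyz":[0.7,-3.8,20],"spin":0},{"xyz":[0.7,-3.8,26],"spin":0},{"xyz":[0.7,-3.8,27],"spin":0},{"xyz":[0.7,-3.8,27],"spin":0},{"xyz":[0.7,-3.8,27],"spin":0},{"xyz":[0.7,-3.8,27],"spin":0}]'

```text
t: 31.05
position: [490.2, -150.1, 142.1]
tcp_rot: [-3.131, -0.002, -3.141]
wrist_force: [-0.5, -0.2, -0.1]
gripper_width: 11.0
```

Run:
```python
from fit import *
st();Sc=capture("scene");save("k1",Sc,(190,125,255,190),9);goto([490,-150.2,131])
```

```text
t 31.05 pos [490.2, -150.1, 142.1] rot [-3.131, -0.002, -3.141] F [-0.5, -0.2, -0.1] w 11.0 q [0.25, 0.56, -0.02, 1.99, 0.04, 0.59, 1.77]
goto [490, -150.2, 131] shift [0.2, 0.1, 11.3] spin 0.1 rows~ 0.3
```

View pics/k1.png

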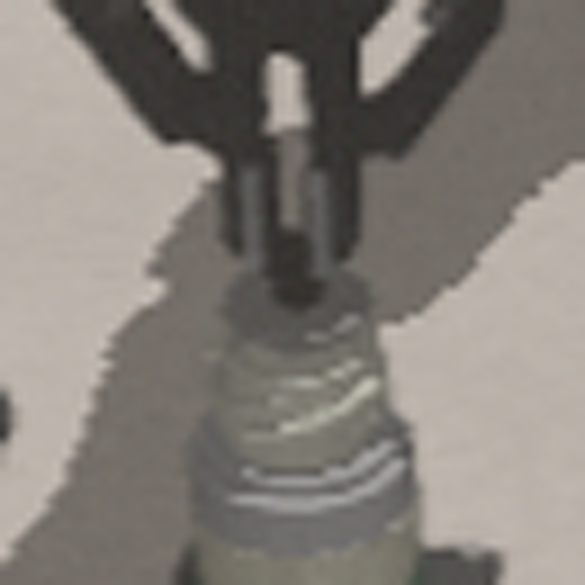

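The disk at (298,310) is in line above the mouth. Lowering until the flange makes contact.

Call:
step_arm --steps '[{"xyz":[0,0,3],"spin":0},{"xyz":[0,0,6],"spin":0},{"xyz":[0,0,9],"spin":0},{"xyz":[0,0,9],"spin":0},{"xyz":[0,0,9],"spin":0},{"xyz":[0,0,9],"spin":0}]'

```text
t: 31.6
position: [490.2, -150.3, 133.2]
tcp_rot: [-3.131, -0.002, -3.141]
wrist_force: [0.3, 0.5, -0.5]
gripper_width: 11.4
```

Call:
step_arm --steps '[{"xyz":[0,0,1.5],"spin":0},{"xyz":[0,0,3],"spin":0},{"xyz":[0,0,3.5],"spin":0},{"xyz":[0,0,3.5],"spin":0}]'

```text
t: 31.93
position: [490.7, -150.6, 131.3]
tcp_rot: [-3.13, -0.0, -3.141]
wrist_force: [-2.5, -0.6, 13.7]
gripper_width: 11.3
```

Call:
step_arm --steps '[{"xyz":[0,0,-1],"spin":0},{"xyz":[0,0,-1],"spin":0},{"xyz":[0,0,-1],"spin":0},{"xyz":[0,0,-1],"spin":0},{"xyz":[0,0,-30],"spin":0},{"xyz":[0,0,-60],"spin":0},{"xyz":[0,0,-70],"spin":0},{"xyz":[0,0,-70],"spin":0},{"xyz":[0,0,-70],"spin":0}]' --jaw 0.4

```text
t: 32.68
position: [490.7, -149.8, 201.2]
tcp_rot: [-3.13, 0.0, -3.141]
wrist_force: [-0.5, -0.1, -0.5]
gripper_width: 34.1
```

Run:
```python
from fit import *
st();Sc=capture("scene");T=capture("top");save("k2",Sc,(130,120,460,290),2.4);save("k2r",Sc,(150,200,260,250),7);save("k2t",T,(265,155,350,200),9)
I={"top":T,"scene":Sc}
for nm,g in(("ring1",(653,-94)),("ring2",(616,-260))):
    for c in I:
        m,ce,s_=comp(mask_of(I[c],"green"),proj(c,[*g,24])); m=hull(m)
        print(nm,c,s_,*[np.round(v,2) for v in fit(m,lambda p:polys(c,PROF["ring"],p[0],p[1],0),list(g),win(s_))])
```

```text
t 32.68 pos [490.7, -149.8, 201.2] rot [-3.13, 0.0, -3.141] F [-0.5, -0.1, -0.5] w 34.1 q [0.25, 0.47, -0.03, 1.93, 0.03, 0.73, 1.78]
ring1 top [272 164  20  20 242] [650.96 -89.56] 6.27 334.0
ring1 scene [224 221  27  25 468] [647.96 -91.04] 14.24 545.0
ring2 top [324 174  20  20 241] [ 615.58 -258.7 ] 9.96 334.0
ring2 scene [161 209  27  23 453] [ 613.59 -260.62] 12.55 508.0
```

View pics/k2.png

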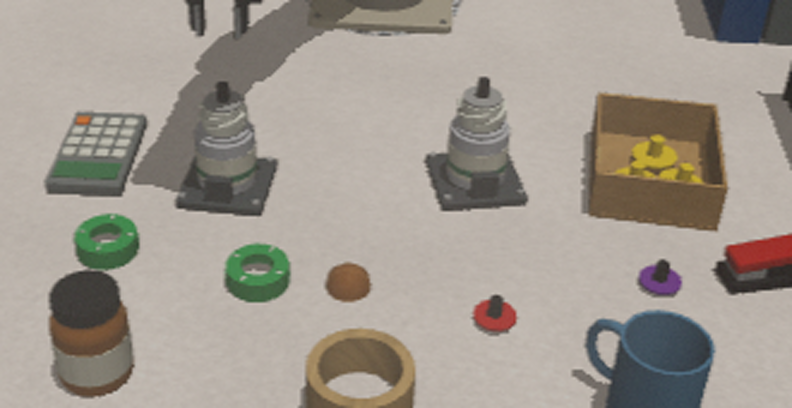

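View pics/k2r.png

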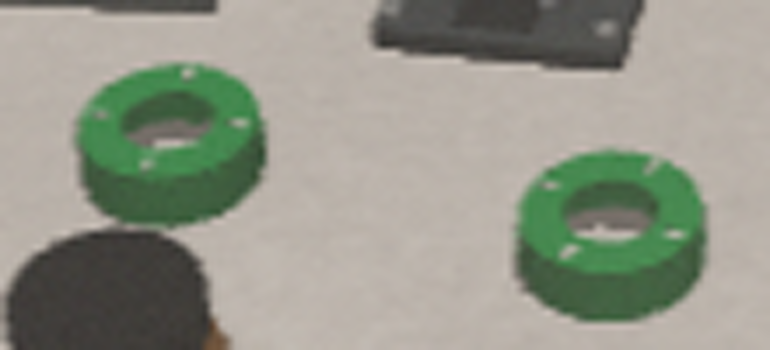

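View pics/k2t.png

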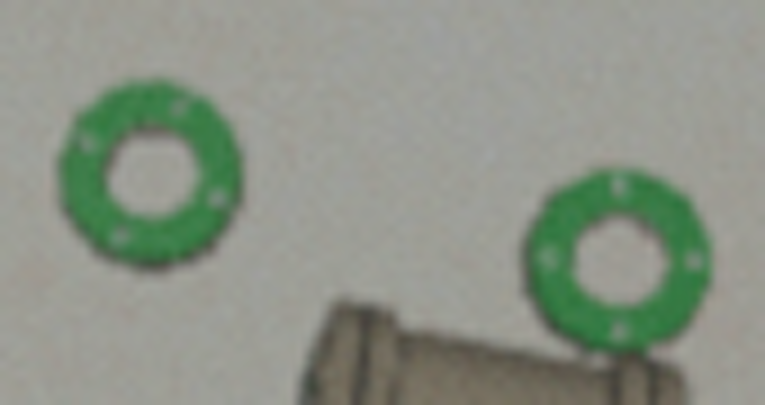

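Both disks are seated with knobs upright. Ring 1's dashes are at crop (550,185), (653,163), (675,234), (570,250), and ring 2's at (188,73), (240,122), (146,162), (98,115). Measuring ring yaws from the dashes.

```bash
cat >> fit.py <<'E'
def dashes(img,cam,xy,zt,r0=19,r1=32):
    # weight of non-greenness on ring top annulus
    uv=np.array([[u,v] for v in range(384) for u in range(512)],float)
    c=proj(cam,[*xy,zt]); sel=uv[(abs(uv[:,0]-c[0])<16)&(abs(uv[:,1]-c[1])<16)]
    P=np.array([ray(cam,u,zt)[:2] for u in sel])-xy
    rr=np.hypot(*P.T); k=(rr>r0)&(rr<r1); sel=sel[k].astype(int);P=P[k];rr=rr[k]
    px=img[sel[:,1],sel[:,0]].astype(float); w=px[:,0]/np.maximum(px[:,1],1)  # R/G: green low, white high
    w=np.clip((w-np.median(w)-.12),0,.5)
    th=np.arctan2(P[:,1],P[:,0])
    z=(w*np.exp(4j*th)).sum(); 
    return np.degrees(np.angle(z))/4, abs(z)/w.sum(), [(round(float(a)),round(float(r)),round(float(b),2)) for a,r,b in zip(np.degrees(th),rr,w) if b>.1]
E
python3 - <<'E'
from fit import *
Sc=capture("scene");T=capture("top");I={"top":T,"scene":Sc}
for nm,d in(("ring1",{"top":(650.96,-89.56),"scene":(647.96,-91.04)}),("ring2",{"top":(615.6,-258.7),"scene":(613.6,-260.6)})):
    for c in d: print(nm,c,dashes(I[c],c,np.array(d[c]),24))
E
```

```text
ring1 top (np.float64(-26.343079653740283), np.float64(0.3345225770863625), [(20, 32, 0.22), (14, 31, 0.12), (-17, 31, 0.16), (33, 32, 0.18), (-30, 30, 0.17), (41, 31, 0.18), (-21, 25, 0.11), (-27, 26, 0.11), (-44, 32, 0.18), (50, 31, 0.14), (-52, 32, 0.23), (63, 31, 0.1), (69, 29, 0.12), (67, 26, 0.15), (77, 32, 0.12), (74, 25, 0.1), (-79, 32, 0.2), (-113, 26, 0.14), (-122, 25, 0.13), (-119, 28, 0.21), (153, 26, 0.14), (156, 29, 0.18)])
ring1 scene (np.float64(-23.70374915396977), np.float64(0.6971159704276949), [(-172, 32, 0.19), (-176, 32, 0.28), (159, 31, 0.26), (160, 27, 0.15), (155, 28, 0.26), (155, 23, 0.2), (135, 32, 0.12), (127, 31, 0.13), (-110, 28, 0.21), (-113, 26, 0.35), (-115, 24, 0.18), (-100, 31, 0.13), (112, 31, 0.12), (61, 25, 0.22), (64, 27, 0.34), (66, 29, 0.21), (-31, 27, 0.11), (-26, 26, 0.33), (-21, 24, 0.21), (-26, 30, 0.33), (-22, 29, 0.18)])Traceback (most recent call last):
  File "<stdin>", line 4, in <module>
  File "fit.py", line 64, in dashes
    P=np.array([ray(cam,u,zt)[:2] for u in sel])-xy
                ~~~^^^^^^^^^^
  File "h.py", line 13, in ray
    m=camera_model(cam); W=np.array(m["world_to_cam"])
ValueError: time passes only in moves, steps and waits
```

```bash
sed -i '/^import numpy/a\
import pickle,os\
_cm=camera_model\
if not os.path.exists("cm.pkl"): pickle.dump({c:{k:np.array(v) for k,v in _cm(c).items()} for c in("scene","top")},open("cm.pkl","wb"))\
_CM=pickle.load(open("cm.pkl","rb"))\
def camera_model(c): return _CM[c]' h.py
python3 - <<'E'
from fit import *
Sc=capture("scene");T=capture("top");I={"top":T,"scene":Sc}
for nm,d in(("ring1",{"top":(650.96,-89.56),"scene":(647.96,-91.04)}),("ring2",{"top":(615.6,-258.7),"scene":(613.6,-260.6)})):
    for c in d: print(nm,c,dashes(I[c],c,np.array(d[c]),24,20,30))
goto([650.3,-91.2,80])
st()
E
```

```text
ring1 top (np.float64(-23.553737535945576), np.float64(0.8562683453760006), [(2, 30, 0.1), (-25, 29, 0.1), (-27, 26, 0.13), (69, 29, 0.1), (67, 26, 0.13), (74, 25, 0.14), (-115, 23, 0.1), (-113, 26, 0.16), (-122, 25, 0.12), (-119, 28, 0.22), (153, 26, 0.15), (156, 29, 0.17)])
ring1 scene (np.float64(-24.693442607985894), np.float64(0.9808082763475133), [(160, 27, 0.16), (155, 28, 0.27), (155, 23, 0.21), (-110, 28, 0.22), (-113, 26, 0.36), (-115, 24, 0.19), (61, 25, 0.23), (64, 27, 0.34), (66, 29, 0.21), (-31, 27, 0.1), (-26, 26, 0.33), (-21, 24, 0.22), (-26, 30, 0.32), (-22, 29, 0.19)])
ring2 top (np.float64(-0.9724567480963174), np.float64(0.8455640679266918), [(3, 30, 0.14), (-3, 30, 0.1), (4, 27, 0.21), (-3, 26, 0.13), (5, 23, 0.17), (-64, 30, 0.12), (89, 29, 0.11), (89, 25, 0.11), (-90, 23, 0.12), (-90, 26, 0.17), (-98, 23, 0.13), (-97, 27, 0.19), (172, 26, 0.18), (173, 29, 0.15)])
ring2 scene (np.float64(-0.8278564713755471), np.float64(0.9468631089740434), [(-180, 26, 0.34), (175, 27, 0.22), (177, 22, 0.13), (-87, 27, 0.15), (-87, 25, 0.31), (89, 25, 0.31), (90, 28, 0.3), (-4, 27, 0.24), (1, 27, 0.21)])
goto [650.3, -91.2, 80] shift [-160.6, 59.6, 119.3] spin 0.0 rows~ 3.8
t 32.98 pos [490.1, -149.6, 200.3] rot [-3.131, -0.002, -3.141] F [0.2, 0.1, -0.3] w 34.3 q [0.25, 0.47, -0.03, 1.93, 0.03, 0.74, 1.78]
```

Ring 1 yaw is about -24.5° and ring 2 about -0.9° (mod 90°). The canister yaws are about 13° (left) and -3.3° (right). Going to ring 1 with the jaw diagonal, to stay clear of the paperweight.

Call:
step_arm --steps '[{"xyz":[-39,14,0],"spin":-7},{"xyz":[-78,28,0],"spin":-14},{"xyz":[-117,43,0],"spin":-21},{"xyz":[-150,55,20],"spin":-28},{"xyz":[-160,58,60],"spin":-35},{"xyz":[-160,58,95],"spin":-42},{"xyz":[-160,58,130],"spin":-45},{"xyz":[-160,58,145],"spin":-45},{"xyz":[-160,58,145],"spin":-45},{"xyz":[-160,58,145],"spin":-45},{"xyz":[-160,58,145],"spin":-45}]' --jaw 1.0

```text
t: 33.9
position: [650.8, -93.1, 55.5]
tcp_rot: [-3.134, -0.008, -2.356]
wrist_force: [0.0, -0.6, 0.1]
gripper_width: 85.2
```

Run:
```python
from fit import *
st();goto([650,-91.5,1],np.radians(225)); Sc=capture("scene");T=capture("top");save("m1",Sc,(190,160,300,260),6);save("m1t",T,(240,140,320,200),8)
```

```text
t 33.9 pos [650.8, -93.1, 55.5] rot [-3.134, -0.008, -2.356] F [0.0, -0.6, 0.1] w 85.2 q [0.21, 0.86, -0.2, 1.62, 0.25, 0.69, 2.24]
goto [650, -91.5, 1] shift [-1.0, 2.1, 54.4] spin 0.0 rows~ 1.3
```

View pics/m1.png

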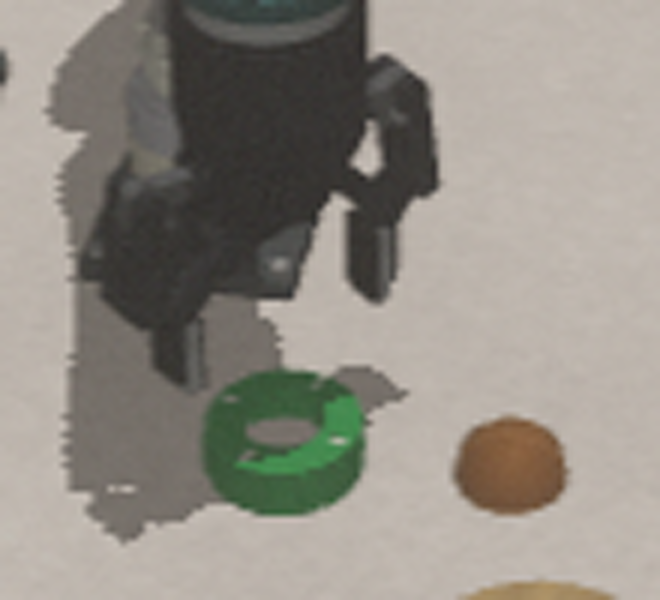

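The fingers straddle ring 1, and the paperweight at (510,465) is clear. Descending.

Call:
step_arm --steps '[{"xyz":[-1,2,20],"spin":0},{"xyz":[-1,2,35],"spin":0},{"xyz":[-1,2,45],"spin":0},{"xyz":[-1,2,50],"spin":0},{"xyz":[-1,2,53],"spin":0},{"xyz":[-1,2,53],"spin":0},{"xyz":[-1,2,53],"spin":0}]'

```text
t: 34.58
position: [650.8, -91.7, 3.5]
tcp_rot: [-3.132, -0.007, -2.356]
wrist_force: [0.8, -1.0, 1.2]
gripper_width: 85.2
```

Call:
step_arm --steps '[{"xyz":[0,0,0],"spin":0},{"xyz":[0,0,0],"spin":0},{"xyz":[0,0,0],"spin":0},{"xyz":[0,0,0],"spin":0}]' --jaw 0

```text
t: 34.92
position: [651.5, -91.8, 4.9]
tcp_rot: [-3.131, -0.006, -2.356]
wrist_force: [-1.0, -0.3, 6.2]
gripper_width: 65.5
```

Run:
```python
from fit import *
st(); Sc=capture("scene");save("m2",Sc,(190,160,300,260),6)
```

```text
t 34.92 pos [651.5, -91.8, 4.9] rot [-3.131, -0.006, -2.356] F [-1.0, -0.3, 6.2] w 65.5 q [0.19, 0.93, -0.18, 1.63, 0.27, 0.6, 2.22]
```

View pics/m2.png

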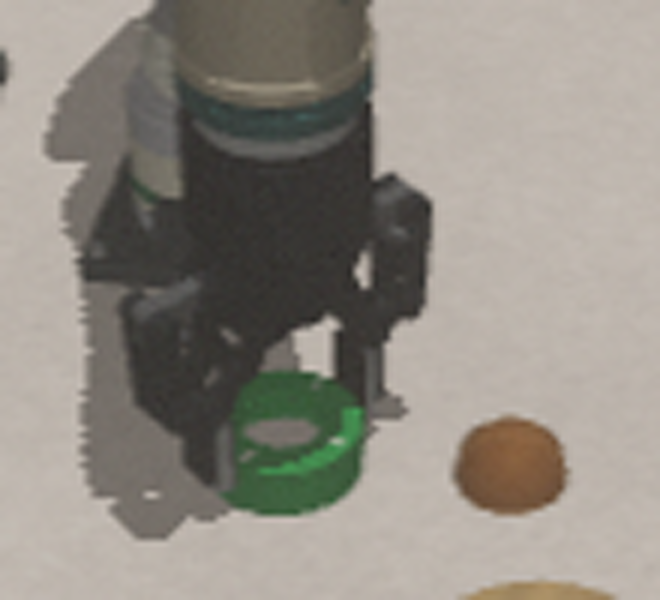

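Run:
```python
from fit import *
print(ray("scene",(275,237.5),10)); T=capture("top"); print(ray("top",(252.7,175.3),12))
```

```text
[653.69966652   4.27275576  10.        ]
[646.5999734    4.58165264  12.        ]
```

Call:
step_arm --steps '[{"xyz":[0,0,0],"spin":0},{"xyz":[0,0,0],"spin":0},{"xyz":[0,0,0],"spin":0},{"xyz":[0,0,0],"spin":7},{"xyz":[0,0,0],"spin":14},{"xyz":[0,0,0],"spin":21},{"xyz":[0,0,0],"spin":28},{"xyz":[0,0,0],"spin":35},{"xyz":[0,0,0],"spin":42},{"xyz":[0,0,0],"spin":49},{"xyz":[0,0,0],"spin":56},{"xyz":[0,0,0],"spin":63},{"xyz":[0,0,0],"spin":70},{"xyz":[0,0,0],"spin":77},{"xyz":[0,0,0],"spin":84},{"xyz":[0,0,0],"spin":90},{"xyz":[0,0,0],"spin":90},{"xyz":[0,0,0],"spin":90}]' --jaw 1.0

```text
t: 36.52
position: [651.4, -91.5, 4.7]
tcp_rot: [-3.135, 0.01, 2.36]
wrist_force: [0.2, 0.4, 0.2]
gripper_width: 85.8
```

Call:
step_arm --steps '[{"xyz":[0,0,0],"spin":0},{"xyz":[0,0,0],"spin":0},{"xyz":[0,0,0],"spin":0},{"xyz":[0,0,0],"spin":0}]' --jaw 0

```text
t: 36.85
position: [651.4, -91.5, 5.3]
tcp_rot: [-3.136, 0.01, 2.361]
wrist_force: [-1.5, 0.8, 6.0]
gripper_width: 65.2
```

Run:
```python
from fit import *
st(); Sc=capture("scene");T=capture("top");save("m3",Sc,(190,160,300,260),6);p=sense()["position"]
print(dashes(Sc,"scene",np.array([648.5,-91.0]),24,20,30))
```

```text
t 36.85 pos [651.4, -91.5, 5.3] rot [-3.136, 0.01, 2.361] F [-1.5, 0.8, 6.0] w 65.2 q [-0.03, 0.93, 0.21, 1.64, -0.29, 0.59, 1.13]
(np.float64(-18.25745043690675), np.float64(0.2019561017377906), [(-177, 29, 0.11), (178, 29, 0.25), (173, 29, 0.2), (168, 30, 0.23), (176, 25, 0.18), (171, 25, 0.22), (165, 26, 0.2), (160, 27, 0.2), (156, 28, 0.23), (162, 23, 0.22), (156, 24, 0.21), (151, 25, 0.18), (150, 21, 0.22), (145, 22, 0.18), (130, 30, 0.1), (133, 21, 0.2), (129, 23, 0.1), (123, 28, 0.22), (121, 30, 0.2), (120, 22, 0.21), (118, 24, 0.25), (116, 26, 0.18), (114, 29, 0.18), (110, 20, 0.2), (109, 23, 0.25), (107, 25, 0.25), (106, 28, 0.23), (99, 22, 0.2), (99, 25, 0.24), (98, 27, 0.21), (98, 30, 0.24), (89, 20, 0.21), (89, 23, 0.24), (90, 25, 0.2), (91, 28, 0.24), (78, 21, 0.2), (80, 24, 0.24), (82, 26, 0.25), (83, 28, 0.22), (66, 20, 0.23), (69, 23, 0.2), (72, 25, 0.23), (74, 27, 0.23), (76, 29, 0.25), (54, 21, 0.2), (58, 23, 0.19), (62, 25, 0.21), (65, 27, 0.25), (67, 29, 0.2), (43, 22, 0.11), (48, 23, 0.21), (52, 25, 0.16), (55, 27, 0.19), (59, 29, 0.25), (38, 25, 0.14), (42, 26, 0.16), (46, 28, 0.19), (50, 30, 0.19), (-23, 28, 0.14), (34, 28, 0.12), (38, 30, 0.18)])
```

View pics/m3.png

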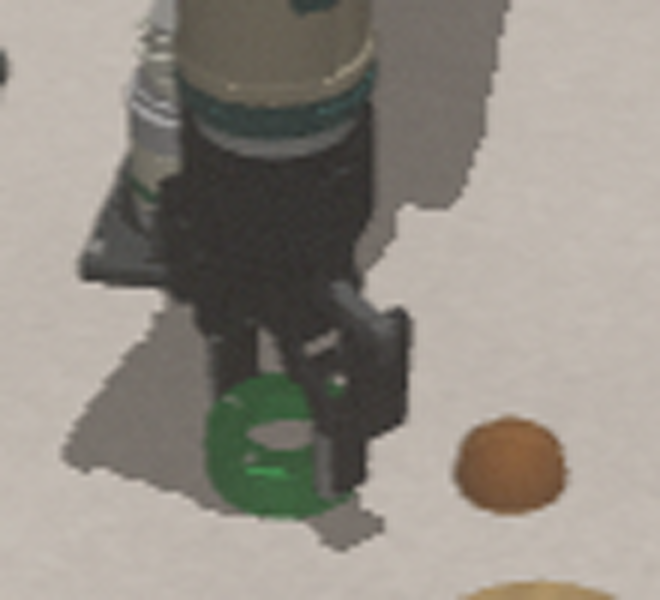

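The grip holds ring 1, with its dashes unchanged at (232,402) and (250,455). Lifting it over the right canister and turning 27° so the lugs land mid-ridge.

Call:
step_arm --steps '[{"xyz":[0,0,-5],"spin":0},{"xyz":[0,0,-20],"spin":0},{"xyz":[0,0,-60],"spin":0},{"xyz":[0,0,-100],"spin":0},{"xyz":[0,0,-140],"spin":0},{"xyz":[0,0,-170],"spin":0},{"xyz":[14,-29,-172],"spin":6},{"xyz":[28,-58,-172],"spin":12},{"xyz":[42,-88,-172],"spin":18},{"xyz":[56,-118,-172],"spin":24},{"xyz":[68,-144,-172],"spin":27},{"xyz":[73,-155,-172],"spin":27},{"xyz":[73,-155,-172],"spin":27},{"xyz":[73,-155,-172],"spin":27},{"xyz":[73,-155,-172],"spin":27},{"xyz":[73,-155,-172],"spin":27}]' --force 60

```text
t: 38.28
position: [491.5, -147.7, 177.7]
tcp_rot: [3.141, 0.012, 1.892]
wrist_force: [0.4, 0.3, -0.6]
gripper_width: 64.4
```

Run:
```python
from fit import *
st(); Sc=capture("scene");save("n1",Sc,(180,90,270,190),6.5); goto([490,-150.3,145],np.radians(108.3)); print([proj("scene",[*sense()["position"][:2],z]) for z in (190,116)])
```

```text
t 38.28 pos [491.5, -147.7, 177.7] rot [3.141, 0.012, 1.892] F [0.4, 0.3, -0.6] w 64.4 q [-0.05, 0.54, 0.42, 1.97, -0.32, 0.69, 0.88]
goto [490, -150.3, 145] shift [-1.7, -2.0, 32.6] spin 0.1 rows~ 0.8
[array([221.63890771, 138.28832137]), array([223.14785545, 162.75165661])]
```

View pics/n1.png

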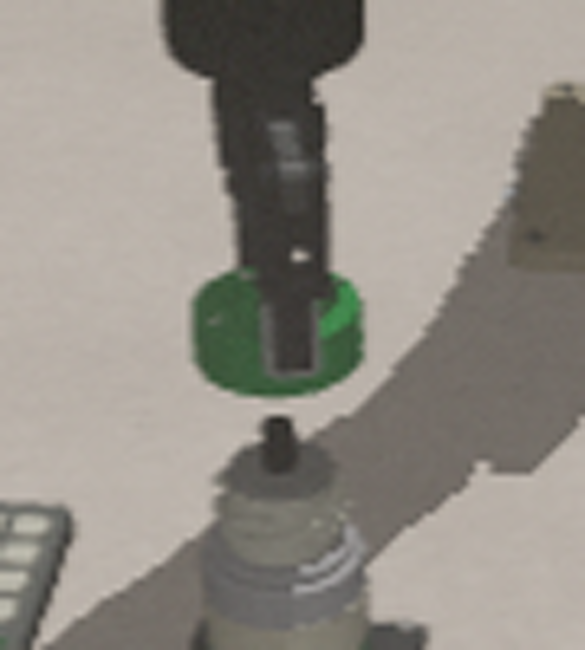

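Ring 1 is above the disk knob at (278,440). Lowering over the knob to just above the ridges.

Call:
step_arm --steps '[{"xyz":[-1.7,-2,15],"spin":0},{"xyz":[-1.7,-2,30],"spin":0},{"xyz":[-1.7,-2,42],"spin":0},{"xyz":[-1.7,-2,50],"spin":0},{"xyz":[-1.7,-2,53],"spin":0},{"xyz":[-1.7,-2,53],"spin":0},{"xyz":[-1.7,-2,53],"spin":0}]'

```text
t: 38.92
position: [490.5, -150.6, 124.8]
tcp_rot: [3.141, 0.012, 1.892]
wrist_force: [-0.6, 0.2, -0.8]
gripper_width: 64.4
```

Run:
```python
from fit import *
st(); Sc=capture("scene");save("n2",Sc,(180,110,270,210),6.5); goto([490,-150.3,113],np.radians(108.3))
```

```text
t 38.92 pos [490.5, -150.6, 124.8] rot [3.141, 0.012, 1.892] F [-0.6, 0.2, -0.8] w 64.4 q [-0.0, 0.62, 0.36, 2.01, -0.37, 0.57, 0.93]
goto [490, -150.3, 113] shift [0.7, -0.5, 12.0] spin 0.1 rows~ 0.3
```

View pics/n2.png

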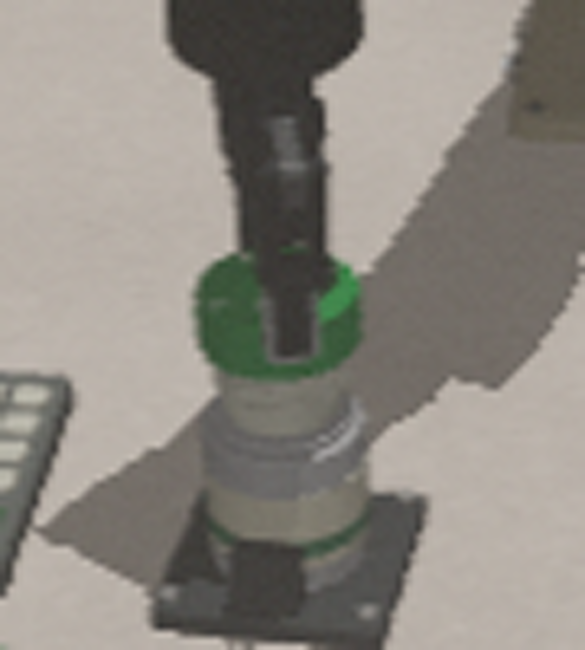

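Call:
step_arm --steps '[{"xyz":[0.3,0,4],"spin":0},{"xyz":[0.3,0,8],"spin":0},{"xyz":[0.3,0,11],"spin":0},{"xyz":[0.3,0,11],"spin":0},{"xyz":[0.3,0,11],"spin":0}]'

```text
t: 39.38
position: [490.4, -150.5, 113.8]
tcp_rot: [3.141, 0.012, 1.892]
wrist_force: [1.2, 0.5, -0.7]
gripper_width: 64.7
```

Call:
step_arm --steps '[{"xyz":[0,0,2],"spin":0},{"xyz":[0,0,4],"spin":0},{"xyz":[0,0,5],"spin":0},{"xyz":[0,0,5],"spin":0}]'

```text
t: 39.72
position: [490.7, -150.7, 110.3]
tcp_rot: [3.14, 0.012, 1.891]
wrist_force: [-3.4, 0.5, 15.5]
gripper_width: 64.7
```

Contact came at TCP z 110.3, as predicted for lugs about 48° past the high ends. Screwing clockwise about 56° with a light push.

Call:
step_arm --steps '[{"xyz":[0,0,1],"spin":3.5},{"xyz":[0,0,1.5],"spin":7},{"xyz":[0,0,2],"spin":10.5},{"xyz":[0,0,2.4],"spin":14},{"xyz":[0,0,2.8],"spin":17.5},{"xyz":[0,0,3.2],"spin":21},{"xyz":[0,0,3.6],"spin":24.5},{"xyz":[0,0,4],"spin":28},{"xyz":[0,0,4.4],"spin":31.5},{"xyz":[0,0,4.8],"spin":35},{"xyz":[0,0,5.2],"spin":38.5},{"xyz":[0,0,5.6],"spin":42},{"xyz":[0,0,6],"spin":45.5},{"xyz":[0,0,6],"spin":45.5},{"xyz":[0,0,6],"spin":45.5}]'

```text
t: 40.97
position: [491.5, -152.3, 105.8]
tcp_rot: [3.129, 0.008, 1.096]
wrist_force: [-1.8, -1.6, 12.6]
gripper_width: 64.8
```

Run:
```python
from fit import *
st(); print(np.round(sense()["torque"],2)); Sc=capture("scene");save("n3",Sc,(180,110,270,210),6.5)
```

```text
t 40.97 pos [491.5, -152.3, 105.8] rot [3.129, 0.008, 1.096] F [-1.8, -1.6, 12.6] w 64.8 q [-0.12, 0.69, 0.56, 2.03, -0.64, 0.58, 0.4]
[-0.23  0.7  -0.07]
```

View pics/n3.png

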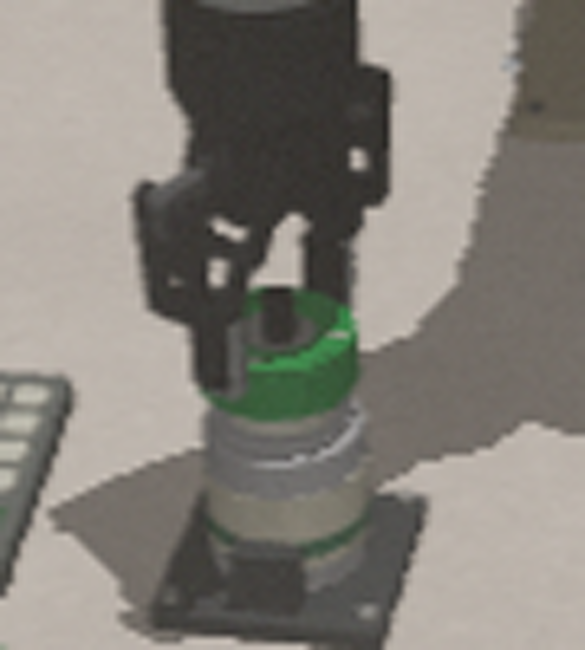

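Call:
step_arm --steps '[{"xyz":[0,0,0.7],"spin":3},{"xyz":[0,0,1.1],"spin":6},{"xyz":[0,0,1.5],"spin":9},{"xyz":[0,0,1.8],"spin":12},{"xyz":[0,0,1.8],"spin":12},{"xyz":[0,0,1.8],"spin":12}]'

```text
t: 41.52
position: [491.6, -152.6, 104.8]
tcp_rot: [3.127, 0.004, 0.886]
wrist_force: [-1.5, 0.7, 8.5]
gripper_width: 64.6
```

Run:
```python
from fit import *
st(); print(np.round(sense()["torque"],2))
```

```text
t 41.52 pos [491.6, -152.6, 104.8] rot [3.127, 0.004, 0.886] F [-1.5, 0.7, 8.5] w 64.6 q [-0.15, 0.71, 0.61, 2.03, -0.7, 0.6, 0.25]
[ 0.18  0.53 -0.05]
```

Call:
step_arm --steps '[{"xyz":[0,0,1],"spin":2},{"xyz":[0,0,1.3],"spin":4},{"xyz":[0,0,1.5],"spin":6},{"xyz":[0,0,1.5],"spin":6},{"xyz":[0,0,1.5],"spin":6}]'

```text
t: 41.93
position: [491.3, -152.8, 104.5]
tcp_rot: [3.127, 0.002, 0.781]
wrist_force: [-4.0, 0.4, 14.5]
gripper_width: 64.7
```

Run:
```python
from fit import *
st(); print(np.round(sense()["torque"],2)); Sc=capture("scene");save("n4",Sc,(180,110,270,210),6.5)
```

```text
t 41.93 pos [491.3, -152.8, 104.5] rot [3.127, 0.002, 0.781] F [-4.0, 0.4, 14.5] w 64.7 q [-0.17, 0.72, 0.64, 2.03, -0.73, 0.62, 0.18]
[0.33 1.05 0.12]
```

View pics/n4.png

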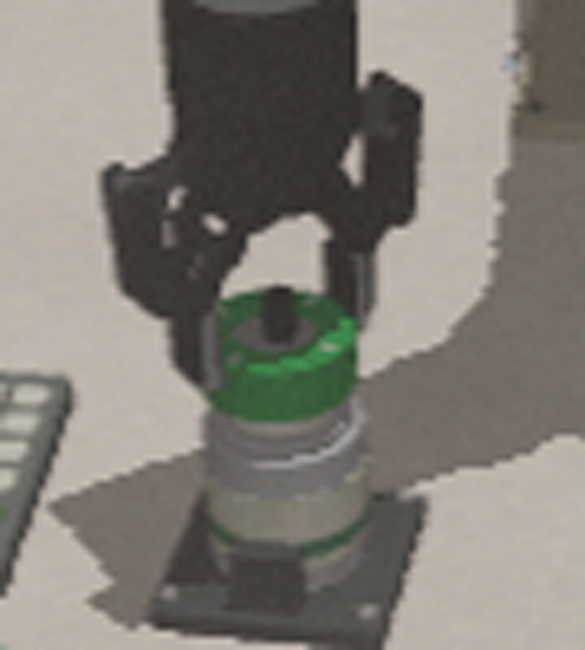

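Call:
step_arm --steps '[{"xyz":[0,0,0.6],"spin":2},{"xyz":[0,0,0.6],"spin":4},{"xyz":[0,0,0.6],"spin":5},{"xyz":[0,0,0.6],"spin":5},{"xyz":[0,0,0.6],"spin":5}]'

```text
t: 42.4
position: [490.7, -152.0, 104.5]
tcp_rot: [3.129, 0.0, 0.698]
wrist_force: [-3.5, 1.9, 10.3]
gripper_width: 64.8
```

Run:
```python
from fit import *
st(); print(np.round(sense()["torque"],2))
```

```text
t 42.4 pos [490.7, -152.0, 104.5] rot [3.129, 0.0, 0.698] F [-3.5, 1.9, 10.3] w 64.8 q [-0.18, 0.73, 0.66, 2.03, -0.75, 0.63, 0.12]
[0.58 0.94 0.74]
```

Height has stopped changing at 104.5 and the torque rose to 0.74 N·m, so the ring is home. Release and rise.

Call:
step_arm --steps '[{"xyz":[0,0,-0.5],"spin":0},{"xyz":[0,0,-0.5],"spin":0},{"xyz":[0,0,-0.5],"spin":0},{"xyz":[0,0,-0.5],"spin":0},{"xyz":[0,0,-30],"spin":0},{"xyz":[0,0,-60],"spin":0},{"xyz":[0,0,-90],"spin":0},{"xyz":[0,0,-100],"spin":0},{"xyz":[0,0,-100],"spin":0},{"xyz":[0,0,-100],"spin":0}]' --jaw 1.0

```text
t: 43.23
position: [489.9, -150.5, 204.2]
tcp_rot: [3.129, -0.001, 0.698]
wrist_force: [0.7, 0.1, -0.8]
gripper_width: 85.2
```

Run:
```python
from fit import *
st(); Sc=capture("scene");T=capture("top");I={"top":T,"scene":Sc};save("n5",Sc,(180,110,270,210),6.5);save("n5a",Sc,(130,120,460,290),2.4)
m,ce,s_=comp(mask_of(Sc,"green"),proj("scene",[490,-150,116])); m=hull(m)
for zb in(97,99,101,103): print(zb,fit(m,lambda p:polys("scene",PROF["ring"],p[0],p[1],zb),[490,-150],win(s_)))
for z in(123,):print(dashes(Sc,"scene",fit(m,lambda p:polys("scene",PROF["ring"],p[0],p[1],99),[490,-150],win(s_))[0],123,20,30))
for nm,g in(("ring2",(616,-260)),):
    for c in I:
        m,ce,s_=comp(mask_of(I[c],"green"),proj(c,[*g,24])); m=hull(m)
        r=fit(m,lambda p:polys(c,PROF["ring"],p[0],p[1],0),list(g),win(s_)); print(nm,c,*[np.round(v,2) for v in r]); print(dashes(I[c],c,r[0],24,20,30)[:2])
```

```text
t 43.23 pos [489.9, -150.5, 204.2] rot [3.129, -0.001, 0.698] F [0.7, 0.1, -0.8] w 85.2 q [-0.3, 0.59, 0.83, 1.95, -0.58, 0.84, -0.03]
97 (array([ 487.13935184, -149.9745326 ]), np.float64(14.624467512495194), np.float64(434.0))
99 (array([ 490.11652148, -149.17668414]), np.float64(16.066912725874662), np.float64(434.0))
101 (array([ 493.14323807, -148.29927826]), np.float64(17.949880815071126), np.float64(434.0))
103 (array([ 496.36965179, -147.78645325]), np.float64(19.54008458285275), np.float64(434.0))
(np.float64(11.006320941665708), np.float64(0.5421223032749407), [(-156, 28, 0.11), (-161, 27, 0.23), (-167, 27, 0.23), (-173, 26, 0.23), (-179, 26, 0.21), (-153, 23, 0.16), (-159, 22, 0.3), (-166, 21, 0.23), (-174, 21, 0.23), (179, 21, 0.26), (-119, 29, 0.11), (62, 24, 0.13)])
ring2 top [ 615.58 -258.7 ] 9.96 334.0
(np.float64(-1.2038468954702746), np.float64(0.8725598806580241))
ring2 scene [ 613.59 -260.62] 12.55 508.0
(np.float64(-0.9133746635156685), np.float64(0.936879115022743))
```

View pics/n5.png

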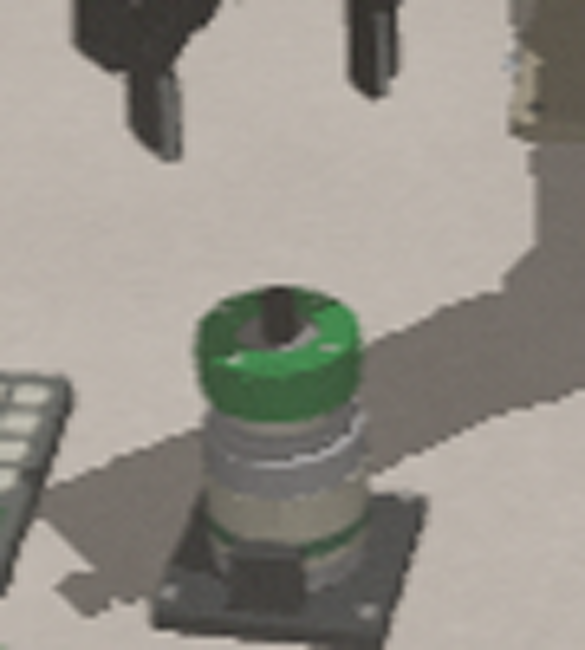

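View pics/n5a.png

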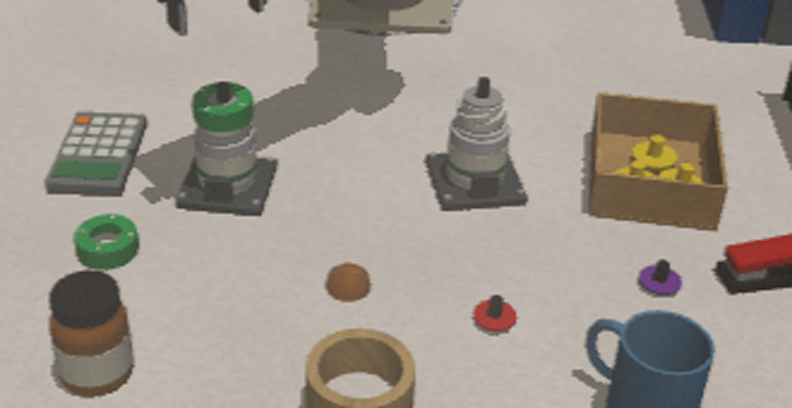

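Ring 1 looks level and fully down. I'll check its final angle from the dashes at crop (232,357) and (330,348), and compute the move to ring 2.

Run:
```python
from fit import *
for px in((215.2,164.4),(230.3,163.0)):
    d=ray("scene",px,123)[:2]-[490.1,-149.2]; a=np.degrees(np.arctan2(d[1],d[0])); print(np.hypot(*d),a,"phi mod90",(-3.3-a)%90)
goto([615,-260.5,50],np.pi); goto([615,-260.5,50],np.pi/2)
```

```text
26.714226767501177 -35.57182504331451 phi mod90 32.271825043314514
25.146227429582968 63.457587534997906 phi mod90 23.24241246500209
goto [615, -260.5, 50] shift [25.8, 163.8, 154.9] spin -140.0 rows~ 19.6
goto [615, -260.5, 50] shift [25.8, 163.8, 154.9] spin -50.0 rows~ 7.0
```

Call:
step_arm --steps '[{"xyz":[6,40,0],"spin":-7},{"xyz":[12,80,0],"spin":-14},{"xyz":[18,120,10],"spin":-21},{"xyz":[25,158,40],"spin":-28},{"xyz":[26,166,80],"spin":-35},{"xyz":[26,166,115],"spin":-42},{"xyz":[26,166,145],"spin":-49},{"xyz":[26,166,150],"spin":-50},{"xyz":[26,166,150],"spin":-50},{"xyz":[26,166,150],"spin":-50},{"xyz":[26,166,150],"spin":-50}]' --force 40

```text
t: 44.25
position: [617.8, -262.8, 56.9]
tcp_rot: [3.133, 0.011, 1.569]
wrist_force: [1.0, 0.2, -0.2]
gripper_width: 85.3
```

Run:
```python
from fit import *
st(); Sc=capture("scene");save("q1",Sc,(130,140,240,260),5); goto([616.5,-260.8,4.5],np.pi/2)
```

```text
t 44.25 pos [617.8, -262.8, 56.9] rot [3.133, 0.011, 1.569] F [1.0, 0.2, -0.2] w 85.3 q [0.11, 0.91, 0.44, 1.6, -0.51, 0.74, 0.78]
goto [616.5, -260.8, 4.5] shift [2.4, -2.0, 52.7] spin -0.1 rows~ 1.3
```

View pics/q1.png

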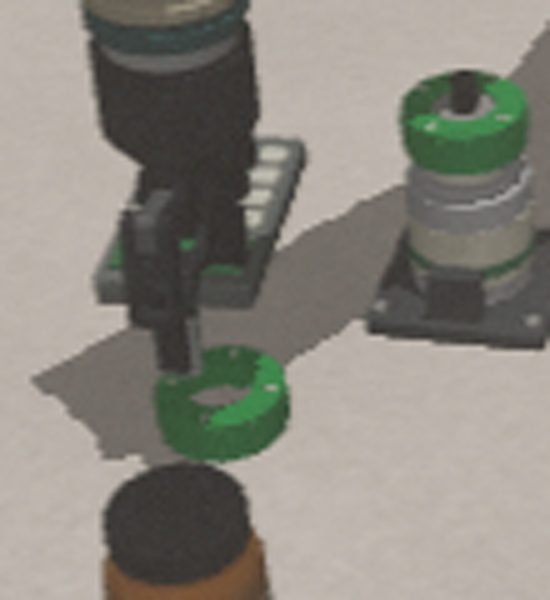

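Run:
```python
from fit import *
p=sense()["position"]
for dz in(0,13): print(((proj("scene",p+[43,0,dz])+.5-[130,140])*5).round(), ((proj("scene",[616.5+43,-260.8,4.5+dz])+.5-[130,140])*5).round())
print(((proj("scene",[616.5,-260.8,24])+.5-[130,140])*5).round())
```

```text
[184. 392.] [201. 471.]
[180. 371.] [198. 452.]
[218. 388.]
```

The front fingertip is at (180,372), as predicted. Descending around ring 2.

Call:
step_arm --steps '[{"xyz":[2,-1.5,20],"spin":0},{"xyz":[2,-1.5,35],"spin":0},{"xyz":[2,-1.5,45],"spin":0},{"xyz":[2,-1.5,50],"spin":0},{"xyz":[2,-1.5,52.5],"spin":0},{"xyz":[2,-1.5,52.5],"spin":0},{"xyz":[2,-1.5,52.5],"spin":0}]'

```text
t: 44.88
position: [617.2, -261.6, 5.0]
tcp_rot: [3.132, 0.011, 1.569]
wrist_force: [0.3, 0.1, 0.2]
gripper_width: 85.5
```

Call:
step_arm --steps '[{"xyz":[0,0,0],"spin":0},{"xyz":[0,0,0],"spin":0},{"xyz":[0,0,0],"spin":0},{"xyz":[0,0,0],"spin":0}]' --jaw 0

```text
t: 45.22
position: [617.8, -262.1, 6.1]
tcp_rot: [3.13, 0.012, 1.569]
wrist_force: [-0.7, -0.7, 4.5]
gripper_width: 64.6
```

Call:
step_arm --steps '[{"xyz":[0,0,0],"spin":0},{"xyz":[0,0,0],"spin":0},{"xyz":[0,0,0],"spin":0},{"xyz":[0,0,0],"spin":-7},{"xyz":[0,0,0],"spin":-14},{"xyz":[0,0,0],"spin":-21},{"xyz":[0,0,0],"spin":-28},{"xyz":[0,0,0],"spin":-35},{"xyz":[0,0,0],"spin":-42},{"xyz":[0,0,0],"spin":-49},{"xyz":[0,0,0],"spin":-56},{"xyz":[0,0,0],"spin":-63},{"xyz":[0,0,0],"spin":-70},{"xyz":[0,0,0],"spin":-77},{"xyz":[0,0,0],"spin":-84},{"xyz":[0,0,0],"spin":-90},{"xyz":[0,0,0],"spin":-90},{"xyz":[0,0,0],"spin":-90}]' --jaw 1.0

```text
t: 46.72
position: [617.5, -262.2, 5.8]
tcp_rot: [-3.13, 0.011, 3.137]
wrist_force: [-0.6, -0.4, -0.2]
gripper_width: 85.3
```

Call:
step_arm --steps '[{"xyz":[0,0,0],"spin":0},{"xyz":[0,0,0],"spin":0},{"xyz":[0,0,0],"spin":0},{"xyz":[0,0,0],"spin":0}]' --jaw 0

```text
t: 47.05
position: [617.7, -262.2, 6.0]
tcp_rot: [-3.13, 0.011, 3.136]
wrist_force: [-0.4, -0.8, 1.0]
gripper_width: 64.3
```

Run:
```python
from fit import *
st(); Sc=capture("scene");save("q2",Sc,(130,150,240,260),5.4); goto([453.8,134,180],np.radians(146))
```

```text
t 47.05 pos [617.7, -262.2, 6.0] rot [-3.13, 0.011, 3.136] F [-0.4, -0.8, 1.0] w 64.3 q [0.35, 0.93, 0.01, 1.61, 0.0, 0.59, 1.92]
goto [453.8, 134, 180] shift [164.1, 393.2, -180.4] spin 33.7 rows~ 9.5
```

View pics/q2.png

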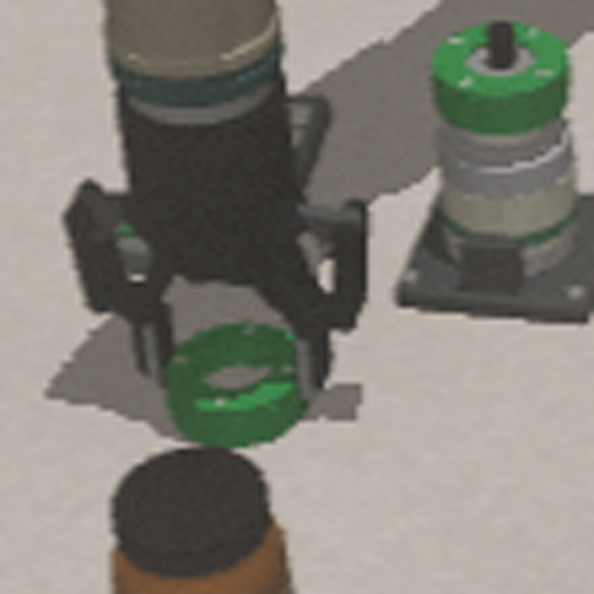

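Ring 2 is gripped with its dashes unturned. Carrying it to the left canister with a 34° clockwise turn.

Call:
step_arm --steps '[{"xyz":[0,0,-5],"spin":0},{"xyz":[0,0,-25],"spin":0},{"xyz":[0,0,-65],"spin":0},{"xyz":[0,0,-105],"spin":0},{"xyz":[0,0,-145],"spin":0},{"xyz":[12,28,-172],"spin":4},{"xyz":[28,66,-180],"spin":8},{"xyz":[44,104,-180],"spin":12},{"xyz":[60,142,-180],"spin":16},{"xyz":[76,180,-180],"spin":20},{"xyz":[92,218,-180],"spin":24},{"xyz":[108,256,-180],"spin":28},{"xyz":[124,294,-180],"spin":32},{"xyz":[140,332,-180],"spin":34},{"xyz":[154,368,-180],"spin":34},{"xyz":[162,388,-180],"spin":34},{"xyz":[164,393,-180],"spin":34},{"xyz":[164,393,-180],"spin":34},{"xyz":[164,393,-180],"spin":34},{"xyz":[164,393,-180],"spin":34}]' --force 60

```text
t: 48.77
position: [454.6, 132.0, 179.7]
tcp_rot: [-3.138, 0.017, 2.54]
wrist_force: [0.5, -0.1, -1.0]
gripper_width: 63.6
```

Run:
```python
from fit import *
st(); Sc=capture("scene");save("q3",Sc,(280,90,370,190),6.5); goto([453.6,134,125],np.radians(146))
```

```text
t 48.77 pos [454.6, 132.0, 179.7] rot [-3.138, 0.017, 2.54] F [0.5, -0.1, -1.0] w 63.6 q [-0.51, 0.46, 0.22, 2.06, -0.14, 0.62, 0.77]
goto [453.6, 134, 125] shift [2.9, 1.4, 54.7] spin -0.5 rows~ 1.3
```

View pics/q3.png

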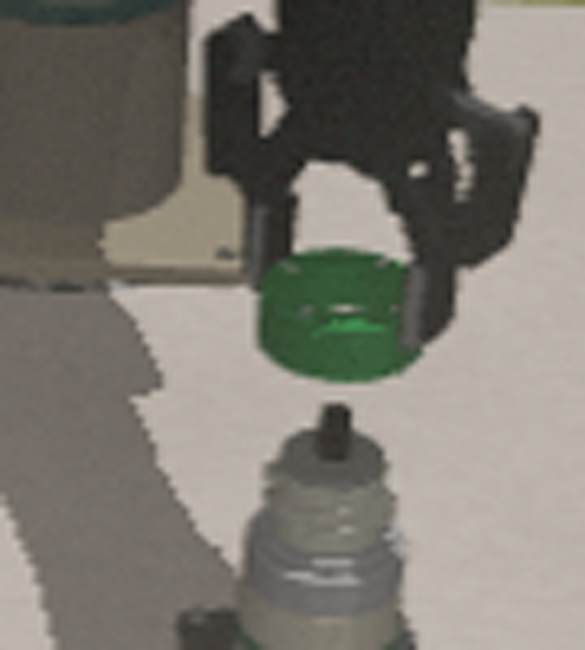

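Call:
step_arm --steps '[{"xyz":[2.5,1.4,15],"spin":0},{"xyz":[2.5,1.4,30],"spin":0},{"xyz":[2.5,1.4,42],"spin":0},{"xyz":[2.5,1.4,50],"spin":0},{"xyz":[2.5,1.4,54],"spin":0},{"xyz":[2.5,1.4,54],"spin":0},{"xyz":[2.5,1.4,54],"spin":0}]'

```text
t: 49.4
position: [454.4, 133.3, 125.8]
tcp_rot: [-3.138, 0.017, 2.538]
wrist_force: [0.6, -1.0, -0.6]
gripper_width: 63.6
```

Run:
```python
from fit import *
st(); goto([453.8,134,114],np.radians(146))
```

```text
t 49.4 pos [454.4, 133.3, 125.8] rot [-3.138, 0.017, 2.538] F [0.6, -1.0, -0.6] w 63.6 q [-0.48, 0.56, 0.18, 2.11, -0.17, 0.48, 0.79]
goto [453.8, 134, 114] shift [1.0, 0.3, 11.8] spin -0.6 rows~ 0.3
```

Call:
step_arm --steps '[{"xyz":[1,0.2,4],"spin":0},{"xyz":[1,0.2,8],"spin":0},{"xyz":[1,0.2,11.5],"spin":0},{"xyz":[1,0.2,11.5],"spin":0},{"xyz":[1,0.2,11.5],"spin":0}]'

```text
t: 49.82
position: [453.6, 133.9, 114.2]
tcp_rot: [-3.138, 0.017, 2.539]
wrist_force: [0.2, 0.2, -0.7]
gripper_width: 63.8
```

Call:
step_arm --steps '[{"xyz":[0,0,2],"spin":0},{"xyz":[0,0,4],"spin":0},{"xyz":[0,0,5],"spin":0},{"xyz":[0,0,5],"spin":0}]'

```text
t: 50.15
position: [454.2, 134.0, 110.9]
tcp_rot: [-3.139, 0.017, 2.539]
wrist_force: [-4.2, -0.8, 21.0]
gripper_width: 63.9
```

Contact at 110.9, as predicted (110.7). Screwing clockwise.

Call:
step_arm --steps '[{"xyz":[0,0,0.6],"spin":3.5},{"xyz":[0,0,1.1],"spin":7},{"xyz":[0,0,1.6],"spin":10.5},{"xyz":[0,0,2],"spin":14},{"xyz":[0,0,2.4],"spin":17.5},{"xyz":[0,0,2.8],"spin":21},{"xyz":[0,0,3.2],"spin":24.5},{"xyz":[0,0,3.6],"spin":28},{"xyz":[0,0,4],"spin":31.5},{"xyz":[0,0,4.4],"spin":35},{"xyz":[0,0,4.8],"spin":38.5},{"xyz":[0,0,5.2],"spin":42},{"xyz":[0,0,5.7],"spin":45.5},{"xyz":[0,0,5.9],"spin":45.5},{"xyz":[0,0,5.9],"spin":45.5}]'

```text
t: 51.4
position: [455.0, 133.1, 106.5]
tcp_rot: [3.129, 0.014, 1.743]
wrist_force: [-1.2, -2.1, 16.7]
gripper_width: 63.9
```

Run:
```python
from fit import *
st(); print(np.round(sense()["torque"],2)); Sc=capture("scene");save("q4",Sc,(280,110,370,210),6.5)
```

```text
t 51.4 pos [455.0, 133.1, 106.5] rot [3.129, 0.014, 1.743] F [-1.2, -2.1, 16.7] w 63.9 q [-0.61, 0.62, 0.38, 2.13, -0.46, 0.46, 0.29]
[-0.68  0.86  0.03]
```

View pics/q4.png

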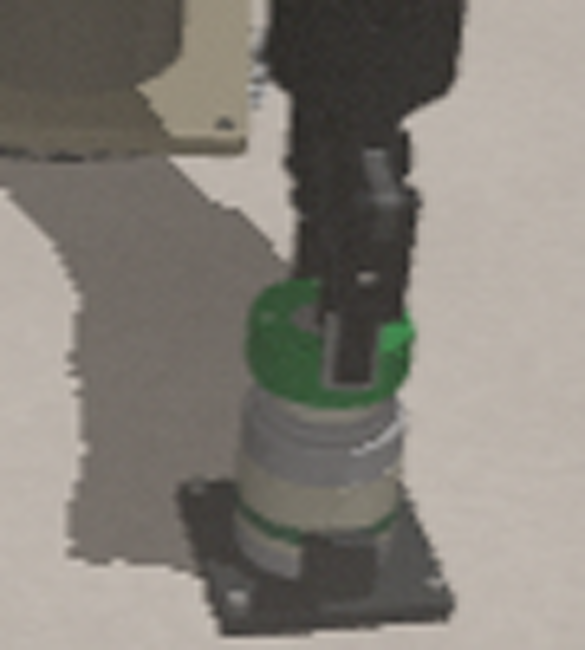

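Riding down as expected (106.5). Continuing 14° more.

Call:
step_arm --steps '[{"xyz":[0,0,0.4],"spin":3},{"xyz":[0,0,0.8],"spin":6},{"xyz":[0,0,1.2],"spin":9},{"xyz":[0,0,1.6],"spin":12},{"xyz":[0,0,1.8],"spin":14},{"xyz":[0,0,1.8],"spin":14},{"xyz":[0,0,1.8],"spin":14}]'

```text
t: 52.03
position: [455.2, 132.7, 105.5]
tcp_rot: [3.126, 0.01, 1.499]
wrist_force: [-1.8, -1.3, 9.7]
gripper_width: 63.7
```

Run:
```python
from fit import *
st(); print(np.round(sense()["torque"],2))
```

```text
t 52.03 pos [455.2, 132.7, 105.5] rot [3.126, 0.01, 1.499] F [-1.8, -1.3, 9.7] w 63.7 q [-0.65, 0.63, 0.44, 2.13, -0.54, 0.48, 0.13]
[-0.24  0.61  0.04]
```

Call:
step_arm --steps '[{"xyz":[0,0,0.8],"spin":2},{"xyz":[0,0,1.0],"spin":4},{"xyz":[0,0,1.0],"spin":6},{"xyz":[0,0,1.0],"spin":6},{"xyz":[0,0,1.0],"spin":6}]'

```text
t: 52.45
position: [454.7, 132.6, 105.3]
tcp_rot: [3.126, 0.008, 1.395]
wrist_force: [-2.9, -1.0, 11.5]
gripper_width: 64.2
```

Run:
```python
from fit import *
st(); print(np.round(sense()["torque"],2))
```

```text
t 52.45 pos [454.7, 132.6, 105.3] rot [3.126, 0.008, 1.395] F [-2.9, -1.0, 11.5] w 64.2 q [-0.67, 0.64, 0.47, 2.13, -0.58, 0.48, 0.06]
[-0.2   1.    0.22]
```

Call:
step_arm --steps '[{"xyz":[0,0,0.6],"spin":2},{"xyz":[0,0,0.6],"spin":4},{"xyz":[0,0,0.6],"spin":4},{"xyz":[0,0,0.6],"spin":4}]'

```text
t: 52.78
position: [454.1, 133.3, 105.3]
tcp_rot: [3.126, 0.006, 1.33]
wrist_force: [-3.0, -0.2, 9.1]
gripper_width: 63.9
```

Run:
```python
from fit import *
st(); print(np.round(sense()["torque"],2))
```

```text
t 52.78 pos [454.1, 133.3, 105.3] rot [3.126, 0.006, 1.33] F [-3.0, -0.2, 9.1] w 63.9 q [-0.68, 0.64, 0.49, 2.13, -0.6, 0.49, 0.02]
[0.03 0.81 1.04]
```

The height is steady at 105.3 and the torque is 1.04 N·m against the stop, so the ring is home. Release and rise.

Call:
step_arm --steps '[{"xyz":[0,0,-0.5],"spin":0},{"xyz":[0,0,-0.5],"spin":0},{"xyz":[0,0,-0.5],"spin":0},{"xyz":[0,0,-0.5],"spin":0},{"xyz":[0,0,-30],"spin":0},{"xyz":[0,0,-60],"spin":0},{"xyz":[0,0,-100],"spin":0},{"xyz":[0,0,-120],"spin":0},{"xyz":[0,0,-120],"spin":0},{"xyz":[0,0,-120],"spin":0}]' --jaw 1.0

```text
t: 53.62
position: [453.1, 134.9, 226.2]
tcp_rot: [3.125, 0.004, 1.331]
wrist_force: [-0.4, 0.4, -0.3]
gripper_width: 85.6
```

Run:
```python
from fit import *
st(); Sc=capture("scene");T=capture("top");save("z1",Sc,(280,110,370,210),6.5);save("z2",Sc,(130,120,460,290),2.4);save("z3",Sc,(185,140,270,210),8);save("z4",T,(120,140,360,270),3.3)
for nm,g in(("can1",(454,134)),("can2",(490,-150))):
    m,ce,s_=comp(mask_of(Sc,"green"),proj("scene",[*g,116])); m=hull(m)
    for zb in(97,99,101,104): print(nm,zb,*[np.round(v,2) for v in fit(m,lambda p:polys("scene",PROF["ring"],p[0],p[1],zb),list(g),win(s_))])
```

```text
t 53.62 pos [453.1, 134.9, 226.2] rot [3.125, 0.004, 1.331] F [-0.4, 0.4, -0.3] w 85.6 q [-0.85, 0.46, 0.7, 2.02, -0.4, 0.78, -0.15]
can1 97 [449.83 135.86] 12.34 432.0
can1 99 [452.52 135.71] 13.49 432.0
can1 101 [456.36 135.59] 15.17 432.0
can1 104 [460.83 135.11] 17.85 432.0
can2 97 [ 486.11 -151.2 ] 12.21 439.0
can2 99 [ 489.22 -150.36] 13.41 439.0
can2 101 [ 491.82 -150.14] 14.73 439.0
can2 104 [ 496.6  -149.02] 16.62 439.0
```

View pics/z1.png

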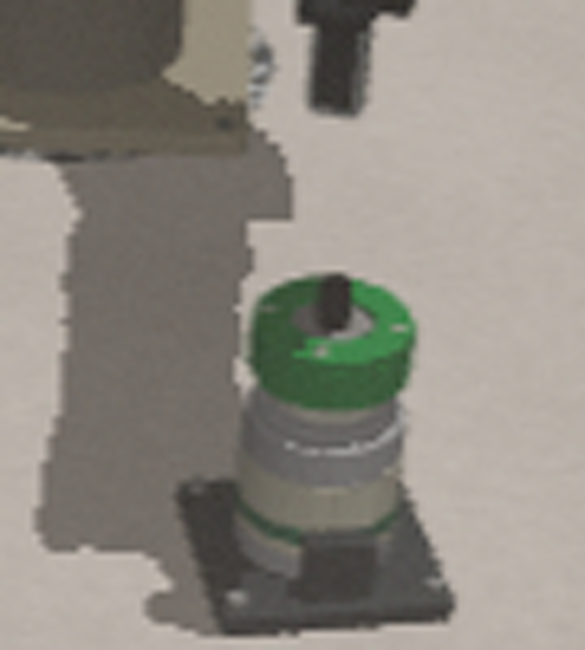

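View pics/z2.png

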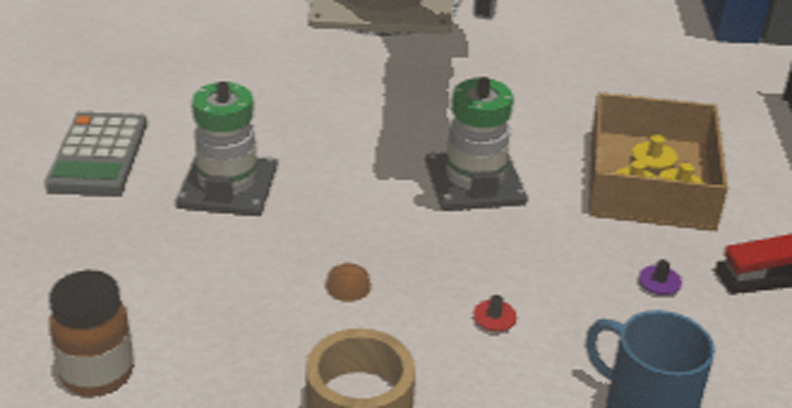

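View pics/z3.png

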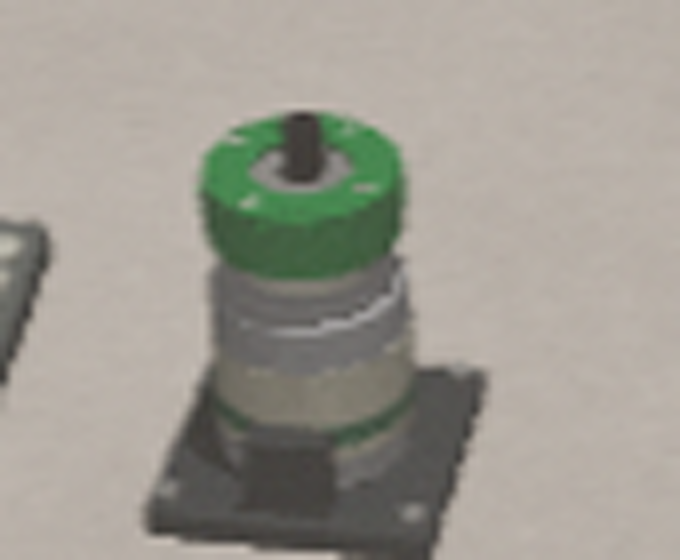

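Run:
```python
from fit import *
Sc=capture("scene")
C={"can2":((489.2,-150.4),-3.3,[(235,138),(352,128),(367,188),(248,202)],(185,140),8),"can1":((452.5,135.7),13,[(267,310),(400,328),(320,350)],(280,110),6.5)}
for n,(c,y,px,o,s) in C.items():
    for p in px:
        d=ray("scene",(p[0]/s-.5+o[0],p[1]/s-.5+o[1]),123)[:2]-c; a=np.degrees(np.arctan2(d[1],d[0])); print(n,round(np.hypot(*d),1),round(a,1),"phi-90:",round((y-a)%90,1))
```

```text
can2 28.4 -119.7 phi-90: 26.4
can2 27.4 151.5 phi-90: 25.2
can2 26.8 63.1 phi-90: 23.6
can2 27.6 -28.7 phi-90: 25.4
can1 28.1 -95.8 phi-90: 18.8
can1 26.5 77.5 phi-90: 25.5
can1 26.3 -14.5 phi-90: 27.5
```

Both rings read about 114–115° past the ridge ends, which is at the stop. They are level and at home height, all three caps are in the box, and the bystanders haven't moved. Handing in.

Run:
```python
from fit import *
print(hand_in()); st()
```

```text
the job is handed in; nothing more can be done
None
the job is handed in; nothing more can be done
```

Both canisters are closed and the job was handed in at about 54 s of the 210 s allowed. `hand_in()` gives no verdict, so this rests on my own checks.

- **Caps:** there were three yellow caps, one on the right canister and one on each ring. All three are in the reject box, seen in the last scene picture.
- **Disks:** both grey steel disks went in flat. The flange touched the rim at about the expected height, within 1 mm, and the knobs stand upright. I left the red and purple look-alikes alone.
- **Rings:** I screwed both green rings clockwise until the height stopped changing and the torque rose to about 0.7 N·m (right canister) and 1.0 N·m (left).
- **Ring position:** a fit to the last picture with the ring at home height gave positions that agree with each canister's axis. The picture resolves ring height only to a few millimetres, so the arm's readings (within about 0.3 mm of home) are the better evidence. The rings look level.
- **Ring angle:** the dashes put the lugs about 114° past the ridges' high ends on the left and 115° on the right, against a stop at 114°. Single dash readings scattered from 109° to 118°.
- **Bystanders:** the calculator and paperweight were not touched and appear unmoved. I saw no knock to the rings or box.

Two readings disagreed along the way. The two cameras differed by 2–3 mm, which I settled against the measured gripper poses. The network also reported the red look-alike as a disk; I rejected it by colour.

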